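# Hang the serving slice on the deli rail with an S-hook

## Task

Take the steel S-hook off its wooden peg, push the tip of its lower bend up through the small hole in the hanging tab on the handle of the flat serving slice, draw the slice out of its slotted rest and hang it by the S-hook on the bar of the rail stand, setting the hook down on the bar before letting go, so that slice and hook hang there free and still. Work gently and by feel, without forcing hook, slice or bar, do not touch the slice with the gripper, and leave the other goods on the counter where they are.

Things in the scene. Friction and masses are not known exactly. Their poses are not given: they have to be found in the camera images.
- hook: S-hook of 6 mm round steel wire, 147 mm tall, 70 g, flat in its own x-z plane. Starts upright (z up), hung by its upper bend on the wooden peg. Origin: underside of the lower bend, midway between its legs. Between the bends the wire slants from x = -13, z = 43 to x = +22, z = 84 mm. Not reported while the fingers hold it.
- hook_grip (a point): centre of the hook's black plastic grip sleeve, a block 16 (x) x 10 (y) x 36 (z) mm on the upright wire just below the upper bend (x = +22, z = 106 mm in the hook's frame, axes as the hook's). Take it across its 10 mm (y); the upper bend rises to 41 mm above this point.
- hook_tip (a point): end of the lower bend's free tip (x = +13, z = 30 mm in the hook's frame, axes as the hook's). The lower bend is a J open upwards, centre-line radius 13 mm; the tip's last 11 mm are straight up, the other leg rises at x = -13 mm to z = 43 mm. The round tip pushes up through the tab's hole from below; the bend then fills the hole about 15 to 20 mm below the tip's end.
- hook_top (a point): inner side of the top of the hook's upper bend, where the bar sits when it hangs (x = 0, z = 141 mm in the hook's frame). The upper bend is a half ring, centre-line radius 22 mm about x = 0, z = 122 mm, open downwards, from the sleeve at x = +22 to its free end at x = -22, z = 109 mm.
- peg: fixed wooden peg stand on which the S-hook hangs at the start: a level square peg 12 x 12 mm along the stand's y, its top 156 mm above the counter, straight over the origin and from y = -37 to +67 mm; foot 80 x 60 x 30 mm, post at y = +60 mm. The hook hangs near the origin; lift it 35 to 50 mm (the slanting wire comes after), then take it off to the hook's +x. Origin: on the counter.
- slice: flat steel serving slice, 3 mm thick, 100 to 210 g: blade 61 x 64 mm at +x (to x = +62), handle 22 mm wide, and riveted on the handle's top a flat hanging tab. Lies level in the rest, handle and tab jutting out, underside 60 mm above the counter. Origin: underside, 62 mm from the blade's end; z up. A few mm of play; pushed up, the tab gives some 5 mm before the rest's roof stops it firmly.
- slice_rivet (a point): rivet of the hanging tab (x = -27.5, z = 3 mm in the slice's frame, axes as the slice's). The tab is a strip 3 mm thick (z = 3 to 6 mm), 38 mm wide, with a hole 9 mm in diameter 22 mm out from the rivet and 13 mm from its end. It swivels stiffly: it points to the slice's -x but may stand turned up to 0.38 rad either way, which is not reported, so feel or look for the hole.
- rest: fixed white rest, 90 x 90 x 70 mm; the slice's handle points to its -x. Origin: on the counter below the front edge of the ledge. Ledge 60 mm high from x = 0 to 68 mm, with low side cheeks and a back stop. A clear roof, 5 mm above the ledge and 5 mm thick, covers x = 15 to 52 mm; the blade reaches to x = 62 mm, so draw the slice some 50 mm to -x before lifting it.
- rail: steel stand: foot plate 110 x 240 x 6 mm, posts at y = +-105 mm (14 mm thick, 10 mm above), and a round bar 10 mm thick along y between them, straight above the origin (centre of the foot's underside). The bar's centre is set somewhere from 273 to 297 mm above the counter (not reported) and stays there, stiff, when loaded. Hang the hook between the posts.
- oil: amber bottle, 64 mm wide, 220 mm tall; bystander, origin under its centre
- vinegar: amber bottle, 56 mm wide, 200 mm tall; bystander, origin under its centre
- jar: jar, 60 mm wide, 80 mm tall; bystander, origin under its centre
- can: plain tin, 74 mm wide, 60 mm tall; bystander, origin under its centre
- calculator: desk calculator 130 x 85 x 15 mm; bystander, origin under its centre
- bowl: white bowl, 110 mm wide, 50 mm tall; bystander, origin under its centre
- coin_tray: grey coin tray 70 x 90 x 25 mm; bystander, origin under its centre
Mind the look-alikes: they are no part of the job. Leave any orange or pink look-alike of the hook alone.

How it is judged (in metres and radians):
On the way, in this order (a step that is already met when the one before it is completed fails the run):
1. the hook's lower tip stands up through the hole of the tab while the slice is still in the rest (z of hook_tip in the frame of slice between 0.011 and 0.036 m and x of hook_tip in the frame of slice between -0.058 and -0.04 m and y of hook_tip in the frame of slice between -0.014 and 0.014 m and angle between slice's own z axis and vertical below 0.25 rad and x of slice in the frame of rest above -0.03 m), for 0.1 s.
2. the slice hangs on the hook, lifted clear of the rest (height (world z) of slice_rivet above 0.11 m and contact force between slice and rest below 0.01 N and distance between slice_rivet and hook_tip below 0.065 m and contact force between slice and hook above 0.3 N), for 0.2 s.
3. the hook rests on the bar, with the slice on it, before the fingers let go (contact force between hook and rail above 0.3 N and contact force between the fingers and hook above 2 N and x of hook_top in the frame of rail between -0.02 and 0.02 m and height (world z) of hook_top above 0.26 m), for 0.1 s.
At the end, for the whole second after the job is handed in: Released: the hook hangs on the bar between the posts (top of its bend within 20 mm of the bar's line), the slice hangs by its hole in the lower bend (rivet within 65 mm of the tip, above 105 mm), clear of the stand, both within 0.45 rad of upright and under 60 mm/s (contact force between hook and rail above 0.8 N and contact force between slice and hook above 0.4 N and contact force between slice and rail below 0.05 N and height (world z) of slice_rivet above 0.105 m and distance between slice_rivet and hook_tip below 0.065 m and x of hook_top in the frame of rail between -0.02 and 0.02 m and y of hook_top in the frame of rail between -0.095 and 0.095 m and height (world z) of hook_top above 0.26 m and angle between hook's own z axis and vertical below 0.45 rad and angle between slice's own x axis and vertical above 2.69 rad and linear speed of each of slice, hook below 0.06 m/s); the robot touches nothing.
It fails at once if the hook is forced against the slice with more than 12 N (contact force between hook and slice above 12 N).
It fails at once if the hook is forced against the rail with more than 12 N (contact force between hook and rail above 12 N).
It fails at once if the gripper touches the slice (contact force between the arm and slice above 0.5 N).
It fails at once if the gripper's fingers touch the slice (contact force between the fingers and slice above 0.5 N).
It fails at once if one of the other goods is moved by more than 30 mm (distance of any of oil, vinegar, jar, can, calculator, bowl, coin_tray from where it was at the start of the episode above 0.03 m).
It also fails if it takes over 72 s, if anything falls off the work surface, if the arm or the gripper's body presses on something with over 40 N, if the wrist force passes 120 N, or if a joint passes its speed limit or range.

## Robot

A 6-joint arm with a two-finger parallel gripper is mounted at the origin on the work surface. World frame = base frame: x ahead of the robot, y to its left, z up, the work surface at z = 0. Lengths are in m, angles in degrees, forces in N, time in s.
With the tool pointing down it reaches from about 0.3 to 0.75 m from the base axis. Payload 8.5 kg.
Tool frame: the origin (TCP) lies on the centre line of the jaws, within the pads' length; the fingertips stand 22 mm ahead of it and the grasp point (between the pads) lies 3 mm ahead of it (env.tip_reach is the distance from the TCP to the fingertips, in m); y points along the fingers, z is the direction in which the jaws open and shut, and the axes are right-handed (so a half turn about y gives the same grasp; the last joint's range is limited). The gripper opens to 85 mm and grips with 20 to 120 N. Pads are 22 mm wide; open, the fingers measure 114 mm over their backs; the gripper's body (76 mm by 85 mm) begins 54 mm behind the grasp point. The pads swing forward as they close: fully open they stand 13 mm farther back than shut.
Start: joints at [-79.257, 21.807, 74.336, -0, 83.858, -12.336], TCP at [0.216, -0.506, 0.253] pointing down, gripper open.
Joint ranges: [-178.18, 178.18], [-50.72, 133.34], [12.68, 142.11], [-81.47, 261.47], [9.98, 163.14], [-165.26, 165.26]. Speed limits (degrees/s): [136.94, 136.94, 180, 180, 180, 180].

## Interface

Orientations are given as a 3x3 rotation matrix whose columns are the frame's x, y, z axes.
In Python, from rig import env, get_image gives the robot as it stands. The module is installed in compiled form; this text tells all that it offers.
- The arm moves only by the tool carry_out, never from a script. Its argument "targets" is a list that holds one entry, the list of rows, each a list of 7 numbers: the closure, from 0 (fully open) to 1 (shut), then the shift along the world's x, y, z in mm, then the turn, a rotation vector about the world's x, y, z in degrees. In form: [[[claw, dx, dy, dz, ax, ay, az], ...]]. A call has 1 to 20 rows; each row is the pose to reach, as a shift and turn from the pose commanded when the call began; what a row does not reach only later rows make up. A row lasts 1/12 s, in which the tool goes at most 41.7 mm and 7.16 degrees, less where a joint would pass 70% of its speed; a pose out of reach is approached as far as the arm can. A call with a gripper value outside its range is refused whole. The fingers move at their own pace and stop on an object; "squeeze" is the grip in N (left out, the last holds). Time passes only in rows, so rows that repeat a pose let the fingers close. It gives the time, the measured TCP pose, the force and the opening at its end, in the units of the state.
- env.observe(): the state, without advancing time (a new reading comes with each control period).
- get_image(name): name is "scene" or "top" or "wrist"; returns a dict with "img" (480x640x3 uint8, red, green, blue), "fx", "fy", "cx", "cy" (pixels), "rvec" (rotation vector, rad) and "tvec" (3), from world to camera coordinates, as OpenCV has them. Camera axes: x right, y down, z forward; pixel columns grow to the right and rows downward; lengths in m; the calibration is good to about 2 mm. A picture is of the moment at which its call begins. There is no depth.
- env.close_job(): hands the job in, once; it reports no verdict.
The state is a dict: "time_s": time; "q": joint angles; "qvel": joint speeds; "joint_efforts": joint torques, N m; "position": TCP position; "tool_rot": TCP orientation; "ft_force": force on the tool from outside, world axes, zero at the start; "wrist_torque": the same for the moment, N m; "grip_width": finger opening in m.
Only numpy, scipy, OpenCV 4.12 (cv2) and the standard library are available. Lean on these libraries where they do the work, as an engineer would, in place of code of your own. Each camera call takes 0.05 s, during which the arm holds its last target.

## Working session

There is one attempt and no reset: what is moved stays moved. The work goes in short steps, Python scripts to look and compute and a tool call to move; the robot and the scene stay as the last step left them, time stands still between calls to the robot, and variables do not carry over. Pictures are saved under pics/ and viewed, and the job is handed in when it is done.

Besides the shell and the picture viewer there is one more tool, called after "Call:" as a command line: name --argument value ..., lists and objects as JSON in quotes. carry_out: Moves the arm, as the interface text tells. Its arguments: {"type":"object","properties":{"targets":{"type":"array"},"squeeze":{"type":"number"}},"required":["targets"]}

```bash
mkdir -p pics; ls; python3 - <<'E'
from rig import env,get_image
import cv2
s=env.observe(); print(s)
for n in ["scene","top","wrist"]:
    g=get_image(n); cv2.imwrite(f"pics/{n}0.png",g["img"][:,:,::-1]); print(n,{k:v for k,v in g.items() if k!="img"})
E
```

```text
pics
{'time_s': 0.0, 'q': array([-7.92572460e+01,  2.18422393e+01,  7.43862120e+01,  8.04817376e-04,
        8.38571171e+01, -1.23350825e+01]), 'qvel': array([ 0.00495037,  0.04278884,  0.09526028,  0.07909558, -0.03008   ,
        0.01219905]), 'joint_efforts': array([ 7.01212339e-04, -4.48459733e+01, -2.31276244e+01, -1.02549686e-04,
        4.85489436e-03, -9.39976928e-06]), 'position': array([ 0.21554659, -0.50571744,  0.25269146]), 'tool_rot': array([[-9.19973832e-01, -2.64657543e-04,  3.91979691e-01],
       [-3.91979639e-01,  1.46987940e-03, -9.19972718e-01],
       [-3.32685155e-04, -9.99998885e-01, -1.45599096e-03]]), 'ft_force': array([-0.47569281, -0.98223609, -0.04285487]), 'wrist_torque': array([ 0.00299382,  0.00231495, -0.01452221]), 'grip_width': 0.08552841784493495}
scene {'fx': 546.0678988001977, 'fy': 546.0678988001977, 'cx': 324.88918279911127, 'cy': 251.79455440912943, 'rvec': array([ 2.3971791 ,  0.83640451, -0.25350709]), 'tvec': array([-0.41159501, -0.18926519,  1.51532768])}
top {'fx': 467.49768498146307, 'fy': 467.49768498146307, 'cx': 318.7306794936265, 'cy': 236.34117145581868, 'rvec': array([ 2.22227347, -2.21224428,  0.06982002]), 'tvec': array([-0.01764618,  0.48583751,  1.13793815])}
wrist {'fx': 357.8770553055209, 'fy': 357.8770553055209, 'cx': 322.5045616648389, 'cy': 235.8479176143274, 'rvec': array([-2.39740835,  1.58463896,  0.25077717]), 'tvec': array([-0.54972961, -0.03885512,  0.38091739])}
```

View pics/scene0.png

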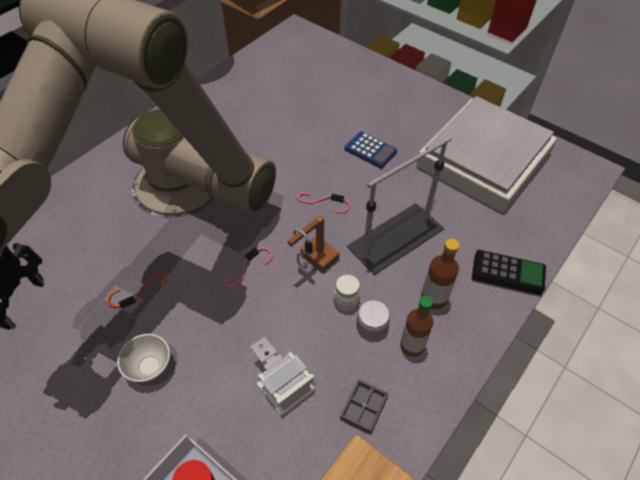

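View pics/top0.png

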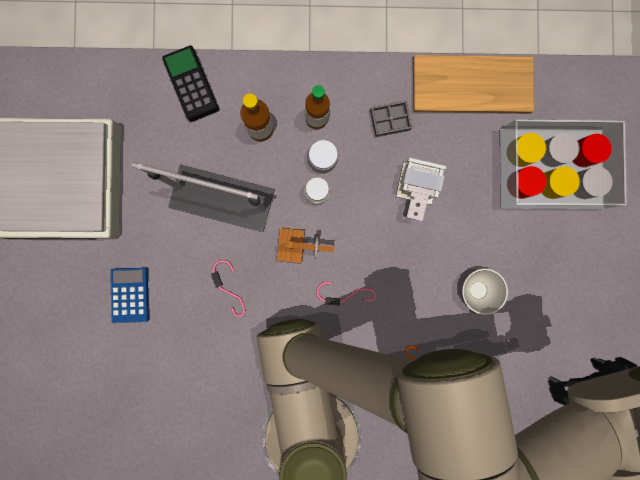

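View pics/wrist0.png

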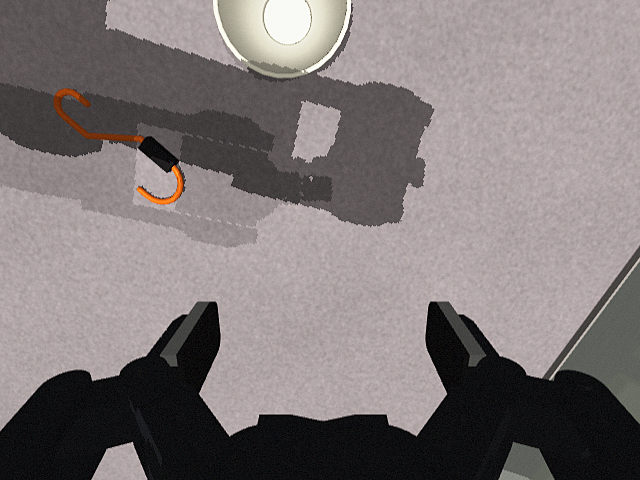

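Candidates for the hook: pink hooks at scene (323,200) and (248,265), orange at scene (138,293), and the grey steel one hanging on the wooden peg at scene (305,240) / top (320,243). I choose the steel one on the peg and check it in close crops.

```bash
cat > h.py <<'E'
import numpy as np, cv2
from rig import env,get_image
def P(g):
    R=cv2.Rodrigues(np.array(g["rvec"]))[0]; K=np.array([[g["fx"],0,g["cx"]],[0,g["fy"],g["cy"]],[0,0,1.]]); return K,R,np.array(g["tvec"]).reshape(3)
def proj(g,X):
    K,R,t=P(g); x=(np.atleast_2d(X)@R.T+t)@K.T; return x[:,:2]/x[:,2:]
def ray(g,uv):
    K,R,t=P(g); d=R.T@np.linalg.solve(K,[uv[0],uv[1],1.]); return -R.T@t,d
def plane(g,uv,z):
    c,d=ray(g,uv); return c+d*(z-c[2])/d[2]
def vplane(g,uv,p,n):
    c,d=ray(g,uv); return c+d*(np.dot(n,np.array(p)-c)/np.dot(n,d))
def tri(g1,u1,g2,u2):
    M=np.vstack([P(g)[0]@np.c_[P(g)[1],P(g)[2]] for g in(g1,g2)]).reshape(2,3,4)
    X=cv2.triangulatePoints(M[0],M[1],np.float64(u1).reshape(2,1),np.float64(u2).reshape(2,1)); return X[:3,0]/X[3,0]
def crop(g,name,x0,y0,x1,y1,k):
    im=cv2.resize(g["img"][y0:y1,x0:x1,::-1],None,fx=k,fy=k,interpolation=cv2.INTER_CUBIC); cv2.imwrite("pics/"+name,im)
E
python3 - <<'E'
from h import *
import pickle
s=get_image("scene");t=get_image("top")
pickle.dump((s,t),open("g0.pkl","wb"))
a=lambda g,x0,y0,x1,y1:cv2.resize(g["img"][y0:y1,x0:x1,::-1],(400,300),interpolation=cv2.INTER_CUBIC)
im=np.vstack([np.hstack([a(s,270,200,350,260+0),a(t,270,215,350,275)]),np.hstack([a(s,240,325,340,400),a(t,380,150,460,210)+0])])
cv2.imwrite("pics/c1.png",im)
a2=np.hstack([a(s,340,130,480,235),a(t,120,150,280,270)]);cv2.imwrite("pics/c2.png",a2)
E
```

```text
(no output)
```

View pics/c1.png

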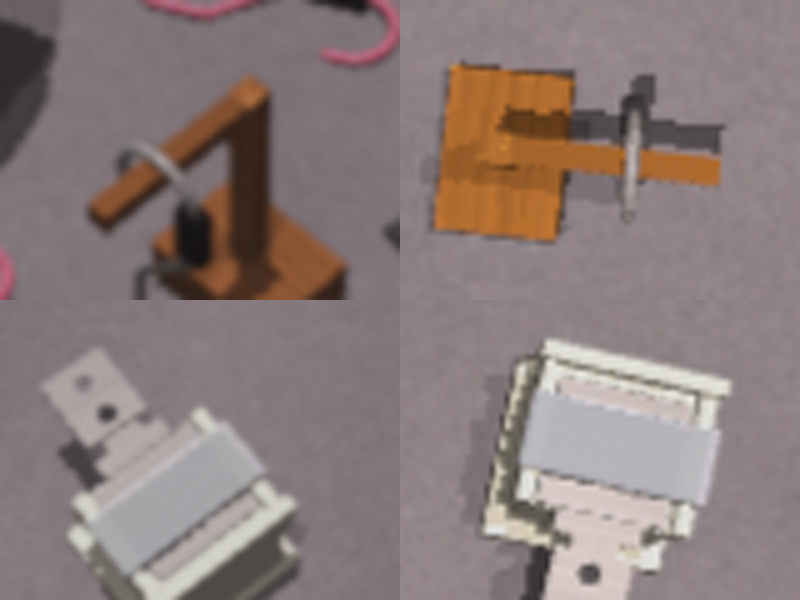

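View pics/c2.png

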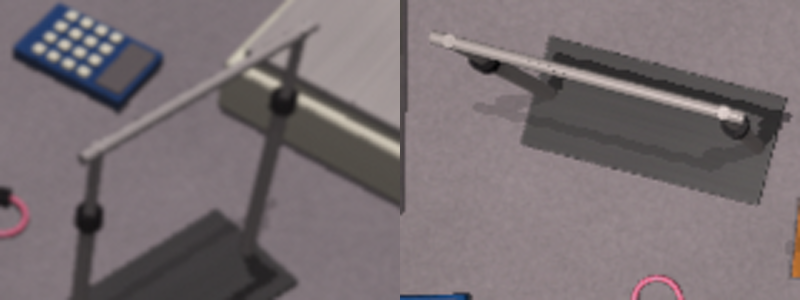

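```bash
python3 - <<'E'
from h import *
import pickle
s,t=pickle.load(open("g0.pkl","rb"))
a=lambda g,x0,y0,x1,y1:cv2.resize(g["img"][y0:y1,x0:x1,::-1],(400,300),interpolation=cv2.INTER_CUBIC)
cv2.imwrite("pics/c3.png",np.vstack([np.hstack([a(t,380,150,460,210),a(t,390,180,450,225)]),np.hstack([a(s,245,330,293,366),a(s,285,210,345,255)])]))
pp=lambda n,x:print(n,np.round(x*1000,1))
# peg: end-top centre in both views
oT=lambda x,y:((x-400)/5+270,y/5+215); oS=lambda x,y:(x/5+270,y/5+200)
e=plane(t,oT(720,171),.156); b=plane(t,oT(575,153),.156); pp("peg end",e); pp("peg base pt",b)
pp("peg end scene",plane(s,oS(88,210),.156))
pp("hook on peg top",plane(t,oT(633,165),.162))
# foot of peg corners z=.03
for c in [(450,65),(575,72),(556,242),(436,230)]: pp("pfoot",plane(t,oT(*c),.03))
rT=lambda x,y:((x-400)/2.5+120,y/2.5+150); rS=lambda x,y:(x/2.857+340,y/2.857+130)
for c in [(550,37),(788,98),(755,204),(522,143)]: pp("rfoot",plane(t,rT(*c),.006))
for c in [(432,37),(742,118)]: pp("bar end @.285",plane(t,rT(*c),.285))
for u,v in [((88,157),(742,118)),((312,28),(432,37))]: pp("tri",tri(s,rS(*u),t,rT(*v)))
for u,v in [((88,157),(742,118)),((312,28),(432,37))]: pp("bar sc@.285",plane(s,rS(*u),.285))
for c in [(260.75,345.75),(266.75,353)]: pp("tab sc",plane(s,c,.066))
pp("rivet top",plane(t,(418,204.8),.066))
E
```

```text
peg end [453.4 -44.1 156. ]
peg base pt [460.8  17.9 156. ]
peg end scene [452.2 -44.9 156. ]
hook on peg top [455.7  -6.8 162. ]
pfoot [504.8  78.3  30. ]
pfoot [501.7  18.3  30. ]
pfoot [420.  27.  30.]
pfoot [425.5  84.5  30. ]
rfoot [659.8 325.4   6. ]
rfoot [601.6  92.1   6. ]
rfoot [496.9 123.6   6. ]
rfoot [555.4 351.1   6. ]
bar end @.285 [606.9 337.  285. ]
bar end @.285 [548.5 107.8 285. ]
tri [552.2 110.9 276.9]
tri [609.5 342.2 270.8]
bar sc@.285 [557.8 106.4 285. ]
bar sc@.285 [615.2 327.1 285. ]
tab sc [ 539.7 -240.8   66. ]
tab sc [ 560.8 -245.4   66. ]
rivet top [ 559.2 -246.9   66. ]
```

View pics/c3.png

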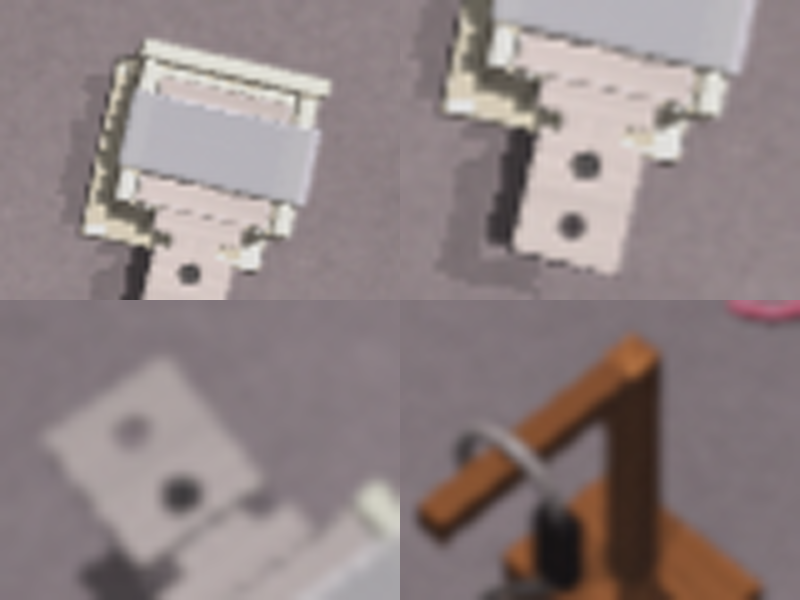

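```bash
python3 - <<'E'
from h import *
w=get_image("wrist");o=env.observe()
K,R,t=P(w); c=-R.T@t; T=np.array(o["tool_rot"])
print("cam in tool mm",np.round(T.T@(c-o["position"])*1000,1)); print("cam z axis in tool",np.round(T.T@R.T[:,2],3),"cam x",np.round(T.T@R.T[:,0],3))
import pickle
s,tp=pickle.load(open("g0.pkl","rb"))
f=lambda x,y:((x-400)/6.667+390,y/6.667+180)
print("hole top",plane(tp,f(572,226),.066)*1000,"rivet",plane(tp,f(585,165),.066)*1000)
rS=lambda x,y:(x/2.857+340,y/2.857+130)
n=np.array([np.cos(np.radians(-14.2)),np.sin(np.radians(-14.2)),0])
for c in [(88,157),(200,92),(260,57),(312,28)]: print(vplane(s,rS(*c),[.578,.2227,.28],n)*1000)
E
```

```text
cam in tool mm [ -78.9 -120.3    0.8]
cam z axis in tool [ 0.305  0.952 -0.002] cam x [0.001 0.001 1.   ]
hole top [ 537.76548616 -241.63400959   66.        ] rivet [ 559.34444656 -246.31522652   66.        ]
[551.33151555 117.30717564 271.36290777]
[578.96287279 226.5052362  270.79203621]
[594.58145534 288.22927349 270.68883999]
[608.72859112 344.1382097  268.92541636]
```

Call:
carry_out --targets '[[[0.5, 30, 60, 10, 0, 0, -4], [0.5, 65, 125, 20, 0, 0, -9], [0.5, 98, 187, 30, 0, 0, -14], [0.5, 130, 248, 30, 0, 0, -20], [0.5, 163, 310, 30, 0, 0, -25], [0.5, 196, 372, 30, 0, 0, -28.6], [0.5, 228, 433, 20, 0, 0, -28.6], [0.5, 250, 475, 10, 0, 0, -28.6], [0.5, 262, 497, 0, 0, 0, -28.6], [0.5, 262, 497, 0, 0, 0, -28.6], [0.5, 262, 497, 0, 0, 0, -28.6], [0.5, 262, 497, 0, 0, 0, -28.6]]]'

```text
time_s: 1.3
position: [0.4481, -0.0635, 0.2593]
tool_rot: [[-0.995, 0.001, -0.096], [0.096, -0.0, -0.995], [-0.001, -1.0, 0.0]]
ft_force: [0.0, -0.6, 1.1]
grip_width: 0.0425
```

```bash
python3 - <<'E'
from h import *
w=get_image("wrist");cv2.imwrite("pics/w1.png",w["img"][:,:,::-1])
o=env.observe();print(o["position"],o["q"],o["grip_width"],o["ft_force"])
import pickle;pickle.dump(w,open("w1.pkl","wb"))
E
```

```text
[ 0.44984092 -0.05773845  0.25855883] [-22.4240694   11.82947928  88.06290691   0.17857216  80.14246238
  72.75114456] 0.042911755936766285 [-2.1527536   3.9965866  -2.33549197]
```

View pics/w1.png

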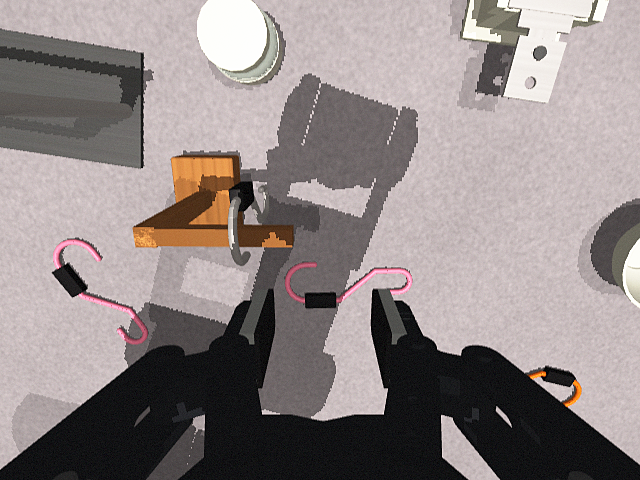

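```bash
python3 - <<'E'
from h import *
w=get_image("wrist");o=env.observe();print(o["position"],o["qvel"].round(2))
import pickle;pickle.dump(w,open("w1.pkl","wb"))
crop(w,"w2.png",170,140,310,270,5)
crop(w,"w3.png",440,0,600,120,5)
E
```

```text
[ 0.4487471  -0.06083957  0.25874432] [-6.44 -1.03  0.69 -2.04  0.3  -5.57]
```

View pics/w2.png

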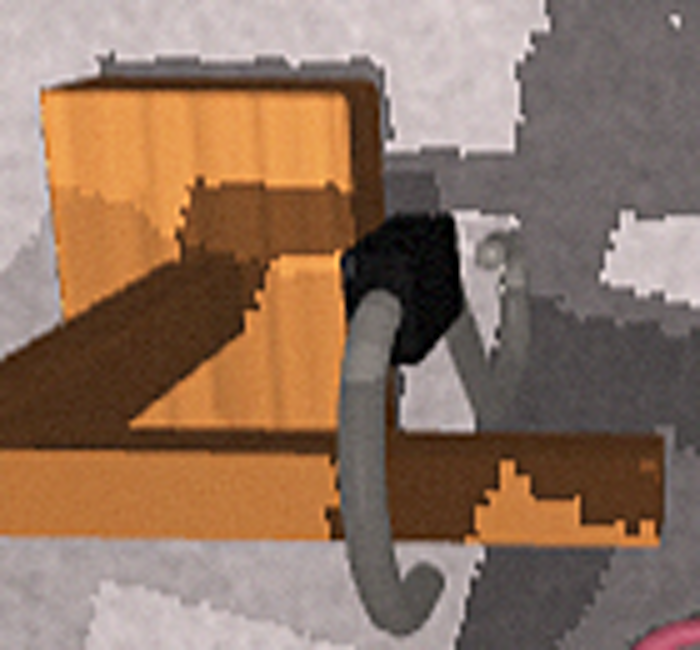

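View pics/w3.png

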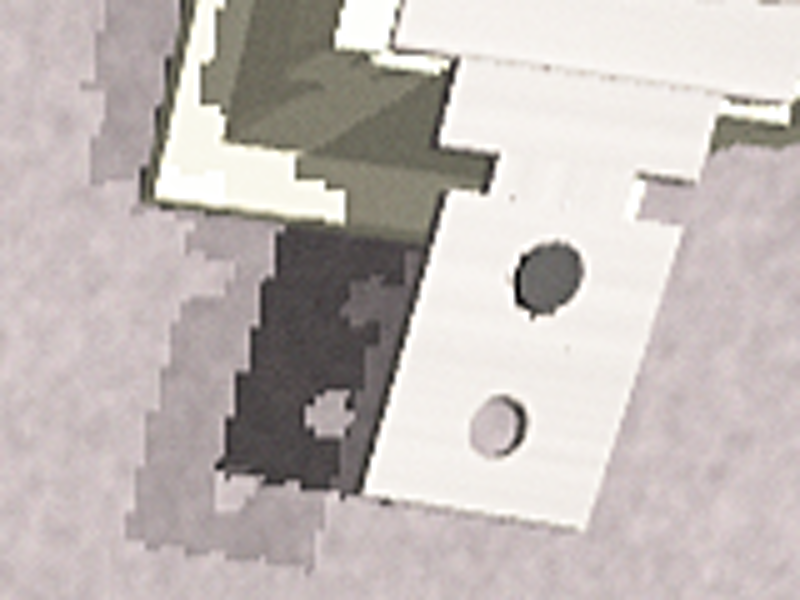

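```bash
python3 - <<'E'
from h import *
import pickle
w=pickle.load(open("w1.pkl","rb"))
A=lambda x,y:(x/5+170,y/5+140); B=lambda x,y:(x/5+440,y/5)
pp=lambda n,x:print(n,np.round(x*1000,1))
pp("hole",plane(w,B(499,427),.066)); pp("rivet",plane(w,B(548,278),.066))
for c in [(365,495),(587,530),(685,228)]: pp("tab corner",plane(w,B(*c),.066))
pp("peg end top near",plane(w,A(662,545),.156));pp("peg end top far",plane(w,A(662,435),.156))
pp("peg near edge",plane(w,A(0,537),.156));pp("peg far edge",plane(w,A(400,432),.156))
pp("wire top over peg",plane(w,A(361,450),.162))
pp("wire enters sleeve",plane(w,A(378,305),.139))
n=np.array([-np.sin(np.radians(-5.5)),np.cos(np.radians(-5.5)),0])
pp("sleeve mid?",plane(w,A(380,290),.139))
pp("freeend",plane(w,A(428,585),.124))
for c in [(350,255),(455,215),(462,290),(405,362)]: pp("sl",plane(w,A(*c),.121))
E
```

```text
hole [ 540.  -241.6   66. ]
rivet [ 561.3 -247.3   66. ]
tab corner [ 531.6 -220.8   66. ]
tab corner [ 522.8 -257.4   66. ]
tab corner [ 566.5 -267.9   66. ]
peg end top near [449.5 -44.1 156. ]
peg end top far [464.6 -45.7 156. ]
peg near edge [458.5  43.2 156. ]
peg far edge [468.1 -11.9 156. ]
wire top over peg [467.8  -8.  162. ]
wire enters sleeve [481.6  -7.5 139. ]
sleeve mid? [483.7  -8.1 139. ]
freeend [434.9  -4.7 124. ]
sl [ 4.858e+02 -3.000e-01  1.210e+02]
sl [490.2 -16.4 121. ]
sl [479.2 -15.8 121. ]
sl [469.2  -5.8 121. ]
```

Call:
carry_out --targets '[[[0.55, 0, 0, 0, 0, 0, 0], [0.55, 0, 0, 0, 0, 0, 0], [0.55, 0, 0, 0, 0, 0, 0], [0.55, 0, 0, 0, 0, 0, 0]]]'

```text
time_s: 1.73
position: [0.4473, -0.0668, 0.2594]
tool_rot: [[-0.995, 0.0, -0.099], [0.099, -0.0, -0.995], [-0.0, -1.0, 0.0]]
ft_force: [-0.1, 0.5, 0.4]
grip_width: 0.0383
```

Call:
carry_out --targets '[[[0.55, 8, 15, 0, 0, 0, 0.3], [0.55, 18, 33, 0, 0, 0, 0.6], [0.55, 26, 48, 0, 0, 0, 1], [0.55, 31, 57, -5, 0, 0, 1], [0.55, 32, 58, -20, 0, 0, 1], [0.55, 32, 58, -40, 0, 0, 1], [0.55, 32, 58, -60, 0, 0, 1], [0.55, 32, 58, -75, 0, 0, 1], [0.55, 32, 58, -80, 0, 0, 1], [0.55, 32, 58, -80, 0, 0, 1], [0.55, 32, 58, -80, 0, 0, 1]]]'

```text
time_s: 2.65
position: [0.4798, -0.0081, 0.1797]
tool_rot: [[-0.997, 0.001, -0.08], [0.08, -0.0, -0.997], [-0.001, -1.0, 0.0]]
ft_force: [-0.2, 0.1, 1.2]
grip_width: 0.0386
```

```bash
python3 - <<'E'
from h import *
w=get_image("wrist");o=env.observe();print(o["position"],o["qvel"].round(2))
import pickle;pickle.dump(w,open("w1.pkl","wb"))
crop(w,"w4.png",220,100,420,300,3)
E
```

```text
[ 0.47998267 -0.00804205  0.18008591] [ 0.38 -0.43 -0.25 -0.12 -0.   -0.05]
```

View pics/w4.png

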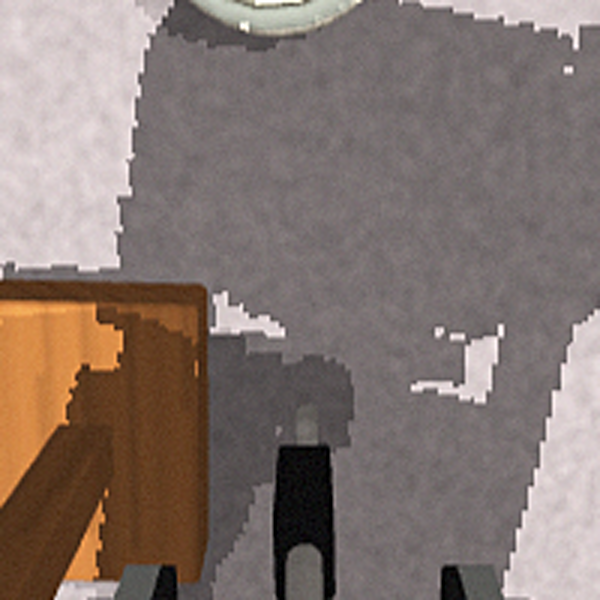

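```bash
python3 - <<'E'
from h import *
import pickle
w=pickle.load(open("w1.pkl","rb"))
for c,z in [((303,570),.139),((303,448),.121),((303,448),.139),((303,445),.103)]: print(plane(w,(c[0]/3+220,c[1]/3+100),z)*1000)
E
```

```text
[479.03893975  -7.44541808 139.        ]
[493.95535224  -8.58087545 121.        ]
[500.45545914  -9.19626153 139.        ]
[488.07518367  -8.01617058 103.        ]
```

Call:
carry_out --targets '[[[0.55, 0, 0, -10, 0, 0, 0], [0.55, 0, 0, -25, 0, 0, 0], [0.55, 0, 0, -40, 0, 0, 0], [0.55, 0, 0, -50, 0, 0, 0], [0.55, 0, 0, -56, 0, 0, 0], [0.55, 0, 0, -56, 0, 0, 0], [0.55, 0, 0, -56, 0, 0, 0]]]'

```text
time_s: 3.28
position: [0.48, -0.0078, 0.124]
tool_rot: [[-0.997, 0.001, -0.079], [0.079, -0.0, -0.997], [-0.001, -1.0, 0.0]]
ft_force: [-0.7, -0.8, -0.5]
grip_width: 0.0386
```

Call:
carry_out --targets '[[[0.75, 0, 0, 0, 0, 0, 0], [0.8, 0, 0, 0, 0, 0, 0], [0.85, 0, 0, 0, 0, 0, 0], [0.9, 0, 0, 0, 0, 0, 0], [1, 0, 0, 0, 0, 0, 0], [1, 0, 0, 0, 0, 0, 0], [1, 0, 0, 0, 0, 0, 0], [1, 0, 0, 0, 0, 0, 0], [1, 0, 0, 0, 0, 0, 0], [1, 0, 0, 0, 0, 0, 0]]]' --squeeze 50

```text
time_s: 4.12
position: [0.4798, -0.0076, 0.1235]
tool_rot: [[-0.997, 0.001, -0.079], [0.079, -0.0, -0.997], [-0.001, -1.0, 0.0]]
ft_force: [0.3, 0.7, 5.8]
grip_width: 0.0093
```

Call:
carry_out --targets '[[[1, 0, 0, 4, 0, 0, 0], [1, 0, 0, 10, 0, 0, 0], [1, 0, 0, 20, 0, 0, 0], [1, 0, 0, 30, 0, 0, 0], [1, 0, 0, 38, 0, 0, 0], [1, 0, 0, 43, 0, 0, 0], [1, 0, 0, 43, 0, 0, 0], [1, 5, 0, 43, 0, 0, 0], [1, 15, -1, 43, 0, 0, 0], [1, 28, -2, 43, 0, 0, 0], [1, 42, -3, 43, 0, 0, 0], [1, 55, -4, 43, 0, 0, 0], [1, 65, -5, 43, 0, 0, 0], [1, 70, -5, 43, 0, 0, 0], [1, 70, -5, 43, 0, 0, 0]]]'

```text
time_s: 5.37
position: [0.5502, -0.0126, 0.1655]
tool_rot: [[-0.997, -0.001, -0.079], [0.079, 0.0, -0.997], [0.001, -1.0, -0.0]]
ft_force: [0.1, -0.3, -0.9]
grip_width: 0.0094
```

```bash
python3 - <<'E'
from h import *
w=get_image("wrist");s=get_image("scene");t=get_image("top");o=env.observe();print(o["position"],o["ft_force"],o["wrist_torque"],o["grip_width"])
import pickle;pickle.dump((w,s,t),open("g1.pkl","wb"))
a=lambda g,x0,y0,x1,y1:cv2.resize(g["img"][y0:y1,x0:x1,::-1],(400,300),interpolation=cv2.INTER_CUBIC)
cv2.imwrite("pics/d1.png",np.vstack([np.hstack([a(w,0,0,640,480),a(w,240,180,400,300)]),np.hstack([a(s,260,180,380,270),a(t,260,190,380,280)])]))
E
```

```text
[ 0.54905742 -0.01246024  0.16596786] [-5.94814474e-01  4.90739019e-04 -1.21485609e+00] [-0.02455529  0.00990765 -0.02669575] 0.009173367544721218
```

View pics/d1.png

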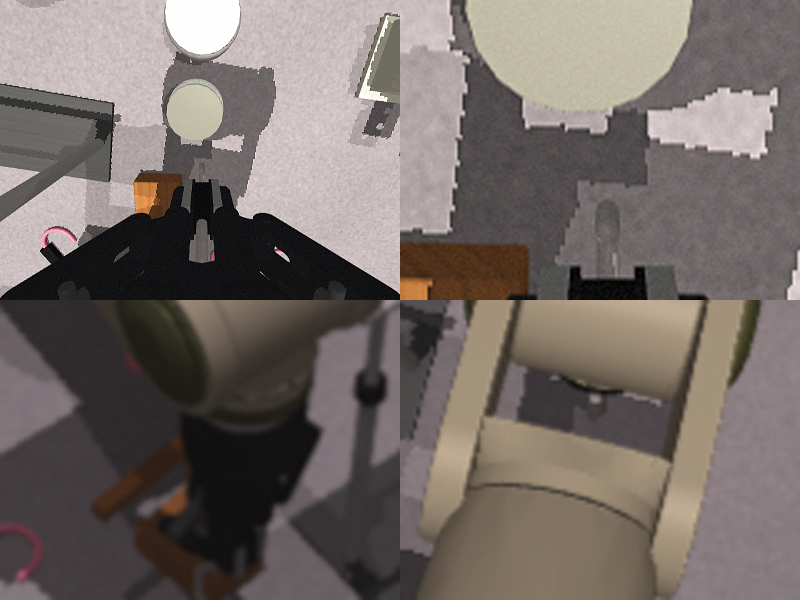

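```bash
python3 - <<'E'
from h import *
import pickle
w,s,t=pickle.load(open("g1.pkl","rb"))
p=np.array([.5491,-.0125,.166]); a=np.radians(-4.6);ex=np.array([np.cos(a),np.sin(a),0]);ez=np.array([0,0,1.]);ey=np.cross(ez,ex)
S=p-.0025*ez
q=lambda x,z:S+(x-.022)*ex+(z-.106)*ez
for x,z in [(.013,.030),(.013,.019),(.013,0.0),(-.013,.04),(-.013,.01),(0,.003)]: print(x,z,proj(w,q(x,z)).round(1))
cv2.imwrite("pics/d2.png",cv2.resize(w["img"][240:320,270:370,::-1],None,fx=8,fy=7,interpolation=cv2.INTER_CUBIC))
E
```

```text
0.013 0.03 [[322.3 276.1]]
0.013 0.019 [[322.3 268.9]]
0.013 0.0 [[322.4 257.9]]
-0.013 0.04 [[322.2 322.7]]
-0.013 0.01 [[322.3 299. ]]
0 0.003 [[322.3 277.2]]
```

View pics/d2.png

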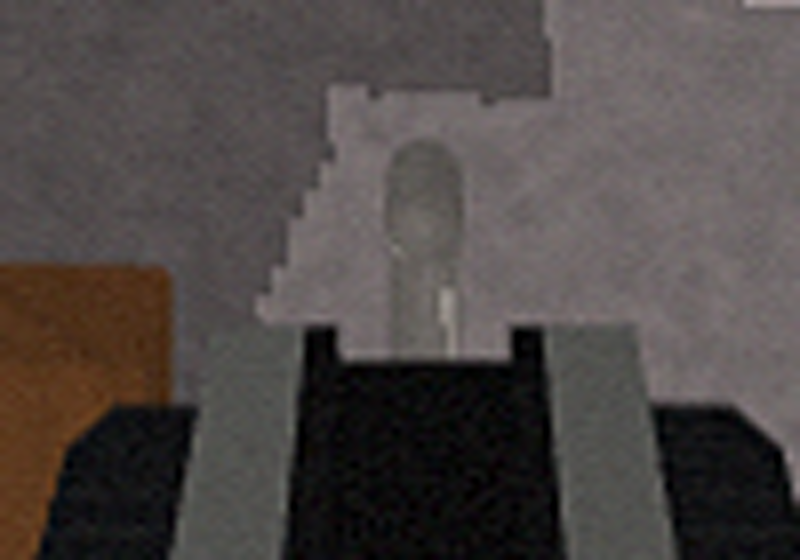

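Call:
carry_out --targets '[[[1, 0, -6, 6, 0, 0, 0], [1, -2, -22, 14, 0, 0, -1], [1, -6, -44, 22, 0, 0, -2], [1, -11, -68, 24, 0, 0, -3], [1, -16, -92, 24, 0, 0, -4], [1, -21, -116, 24, 0, 0, -5], [1, -26, -140, 24, 0, 0, -6], [1, -30, -164, 24, 0, 0, -7], [1, -34, -188, 24, 0, 0, -8], [1, -38, -208, 24, 0, 0, -9], [1, -40, -218, 24, 0, 0, -9], [1, -40, -222, 24, 0, 0, -9], [1, -40, -222, 24, 0, 0, -9], [1, -40, -222, 24, 0, 0, -9], [1, -40, -222, 24, 0, 0, -9], [1, -40, -222, 24, 0, 0, -9]]]'

```text
time_s: 6.85
position: [0.5098, -0.2336, 0.1904]
tool_rot: [[-0.973, -0.0, -0.232], [0.232, 0.0, -0.973], [0.0, -1.0, -0.0]]
ft_force: [0.8, -0.7, -0.5]
grip_width: 0.0094
```

```bash
cat >> h.py <<'E'
def snap(name,wc=(240,160,400,300),k=5):
    import pickle
    w=get_image("wrist");o=env.observe();print(np.round(o["position"]*1000,1),"F",o["ft_force"].round(2),"T",o["wrist_torque"].round(3),"qv",abs(o["qvel"]).max().round(2),"yaw",np.degrees(np.arctan2(-o["tool_rot"][0,2]*-1, -o["tool_rot"][1,2])).round(2),"w",o["grip_width"].round(4))
    pickle.dump((w,o),open("w.pkl","wb")); crop(w,name,*wc,k); return w,o
E
python3 - <<'E'
from h import *
snap("e1.png",(200,60,440,300),2.5)
E
```

```text
Traceback (most recent call last):
  File "h.py", line 20, in snap
    w=get_image("wrist");o=env.observe();print(np.round(o["position"]*1000,1),"F",o["ft_force"].round(2),"T",o["wrist_torque"].round(3),"qv",abs(o["qvel"]).max().round(2),"yaw",np.degrees(np.arctan2(-o["tool_rot"][0,2]*-1, -o["tool_rot"][1,2])).round(2),"w",o["grip_width"].round(4))
                                                                                                                                                                                                                                                                  ^^^^^^^^^^^^^^^^^^^^^
AttributeError: 'float' object has no attribute 'round'
```

```bash
sed -i 's/o\["grip_width"\].round(4)/round(o["grip_width"],4)/' h.py
python3 - <<'E'
from h import *
snap("e1.png",(200,60,440,300),2.5)
E
```

```text
[ 509.8 -233.9  190.3] F [-0.12  0.06 -1.05] T [-0.064 -0.026 -0.024] qv 0.18 yaw -13.46 w 0.0095
```

View pics/e1.png

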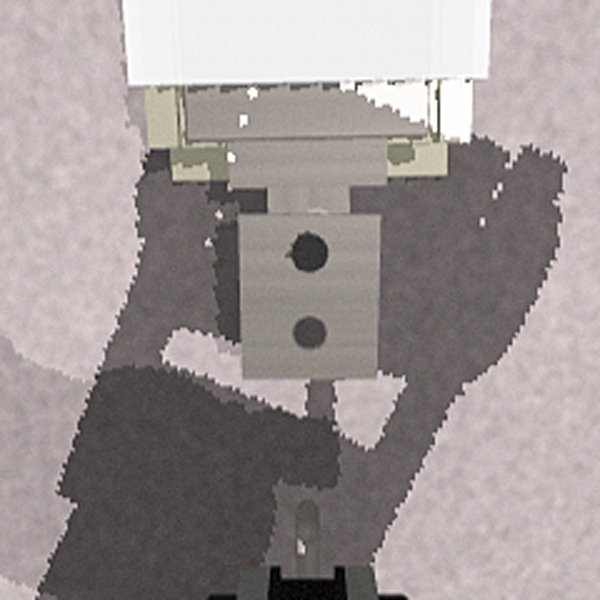

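```bash
python3 - <<'E'
from h import *
import pickle
w,o=pickle.load(open("w.pkl","rb"))
f=lambda x,y:(x/2.5+200,y/2.5+60)
h=plane(w,f(310,331.5),.066)*1000;r=plane(w,f(309.5,252),.066)*1000
a=np.radians(-13.46);ex=np.array([np.cos(a),np.sin(a)]);ey=np.array([-ex[1],ex[0]])
print("hole",h,"riv",r,"dir",np.degrees(np.arctan2(r[1]-h[1],r[0]-h[0])))
p=o["position"]*1000; tip=np.array([*(p[:2]-9*ex),p[2]-78.5]); print("tip model",tip,proj(w,tip/1000))
obs=plane(w,f(307,535),tip[2]/1000)*1000; print("tip obs",obs)
d=h[:2]-tip[:2];print("to hole along/across",d@ex,d@ey)
E
```

```text
hole [ 540.66319592 -242.11314216   66.        ] riv [ 561.74346831 -246.99821045   66.        ] dir -13.047223247114898
tip model [ 501.0125695  -231.80135118  111.81711754] [[322.86017388 274.07216814]]
tip obs [ 501.0671911  -231.77701698  111.81711754]
to hole along/across 40.96176827552839 -0.799217363521791
```

Call:
carry_out --targets '[[[1, 0, 0, -10, 0, 0, 0.3], [1, 0, 0, -25, 0, 0, 0.3], [1, 0, 0, -40, 0, 0, 0.3], [1, 0, -0.5, -54, 0, 0, 0.3], [1, 0, -0.8, -62, 0, 0, 0.3], [1, 0, -0.8, -64, 0, 0, 0.3], [1, 0, -0.8, -64, 0, 0, 0.3], [1, 5, -2, -64, 0, 0, 0.3], [1, 12, -3.6, -64, 0, 0, 0.3], [1, 20, -5.5, -64, 0, 0, 0.3], [1, 28, -7.4, -64, 0, 0, 0.3], [1, 34, -8.9, -64, 0, 0, 0.3], [1, 38, -9.8, -64, 0, 0, 0.3], [1, 39, -10, -64, 0, 0, 0.3], [1, 39, -10, -64, 0, 0, 0.3], [1, 39, -10, -64, 0, 0, 0.3]]]'

```text
time_s: 8.28
position: [0.5484, -0.2445, 0.1262]
tool_rot: [[-0.974, -0.0, -0.229], [0.229, 0.0, -0.974], [0.0, -1.0, -0.0]]
ft_force: [-0.1, -0.1, -0.7]
grip_width: 0.0091
```

```bash
python3 - <<'E'
from h import *
snap("e2.png",(250,180,390,300),5)
s=get_image("scene");crop(s,"e2s.png",200,290,360,410,5)
E
```

```text
[ 548.4 -244.5  126.2] F [ 0.49 -0.19 -0.33] T [-0.045  0.014  0.007] qv 0.12 yaw -13.22 w 0.0091
```

View pics/e2.png

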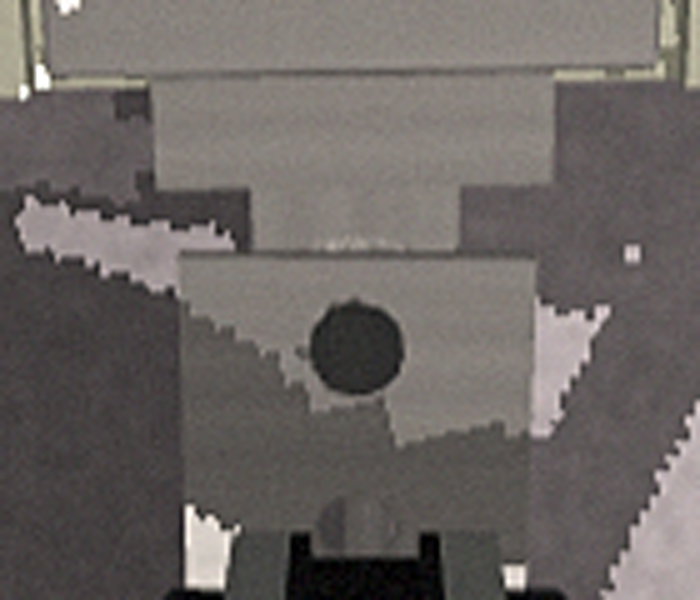

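View pics/e2s.png

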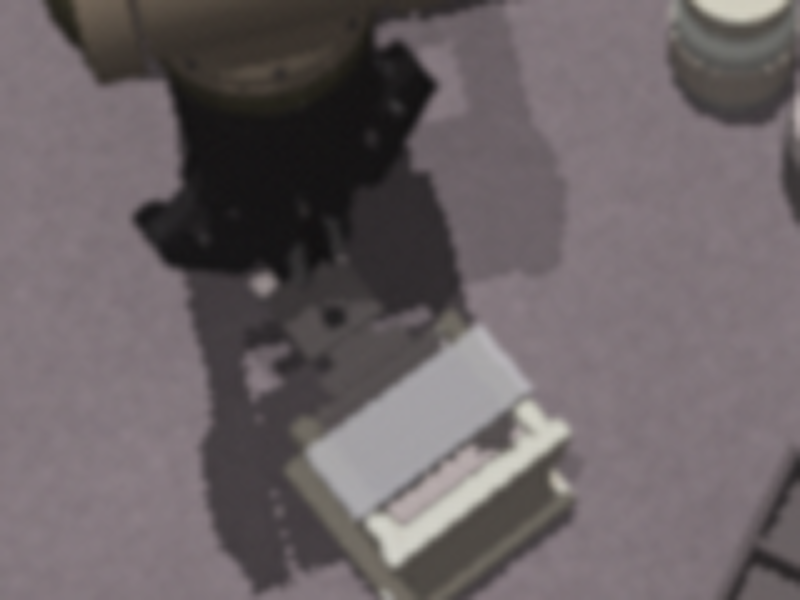

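```bash
python3 - <<'E'
from h import *
import pickle
w,o=pickle.load(open("w.pkl","rb"))
c=w["img"][265:300,295:350,::-1].astype(float); c=np.clip((c-20)*2.5,0,255).astype(np.uint8)
cv2.imwrite("pics/e3.png",cv2.resize(c,None,fx=14,fy=14,interpolation=cv2.INTER_NEAREST))
f=lambda x,y:(x/5+250,y/5+180)
r=plane(w,f(357,348),.066)*1000
tl=plane(w,f(181,255),.066)*1000;tr=plane(w,f(537,260),.066)*1000
print("riv",r,"corners",tl,tr, "dir",np.degrees(np.arctan2(*(tl-tr)[[1,0]]))-90)
a=np.radians(-13.22);ex=np.array([np.cos(a),np.sin(a)]);ey=np.array([-ex[1],ex[0]])
p=o["position"]*1000; tip=np.array([*(p[:2]-9*ex),p[2]-78.5]); print("tip model",tip,proj(w,tip/1000))
h=r[:2]-22*ex;print("hole",h,"pix",proj(w,[[h[0]/1e3,h[1]/1e3,.066],[h[0]/1e3,h[1]/1e3,.063]])); d=h-tip[:2];print(d@ex,d@ey)
E
```

```text
riv [ 561.64266514 -246.95017603   66.        ] corners [ 576.0543989  -231.27064137   66.        ] [ 566.91143655 -267.73118112   66.        ] dir -14.077393042381928
tip model [ 539.60325613 -242.43858204   47.72663691] [[322.63659245 274.21031742]]
hole [ 540.22568419 -241.91898065] pix [[321.45694608 286.83944602]
 [321.47564697 284.48614248]]
0.4871051730518807 0.6481750163110249
```

View pics/e3.png

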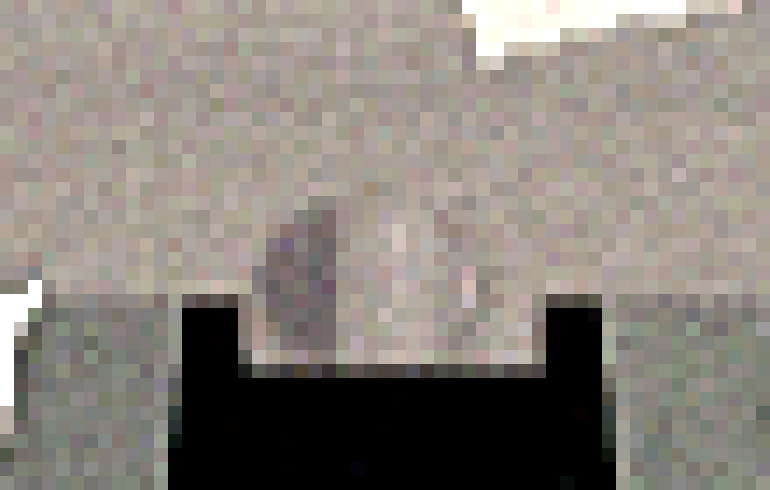

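Call:
carry_out --targets '[[[1, 0.7, 0.9, 0, 0, 0, -0.5], [1, 0.7, 0.9, 3, 0, 0, -0.5], [1, 0.7, 0.9, 6, 0, 0, -0.5], [1, 0.7, 0.9, 9, 0, 0, -0.5], [1, 0.7, 0.9, 11, 0, 0, -0.5], [1, 0.7, 0.9, 12, 0, 0, -0.5], [1, 0.7, 0.9, 12, 0, 0, -0.5], [1, 0.7, 0.9, 12, 0, 0, -0.5]]]'

```text
time_s: 9.05
position: [0.5493, -0.2437, 0.1383]
tool_rot: [[-0.971, -0.0, -0.237], [0.237, 0.0, -0.971], [0.0, -1.0, -0.0]]
ft_force: [-0.5, -0.5, -0.6]
grip_width: 0.0093
```

```bash
python3 - <<'E'
from h import *
w,o=snap("e4.png",(250,180,390,300),5)
c=w["img"][255:300,295:350,::-1].astype(float); c=np.clip((c-20)*2.5,0,255).astype(np.uint8)
cv2.imwrite("pics/e4.png",cv2.resize(c,None,fx=13,fy=13,interpolation=cv2.INTER_NEAREST))
E
```

```text
[ 549.3 -243.7  138.2] F [ 0.4   0.45 -0.59] T [-0.015  0.029  0.013] qv 0.07 yaw -13.72 w 0.01
```

View pics/e4.png

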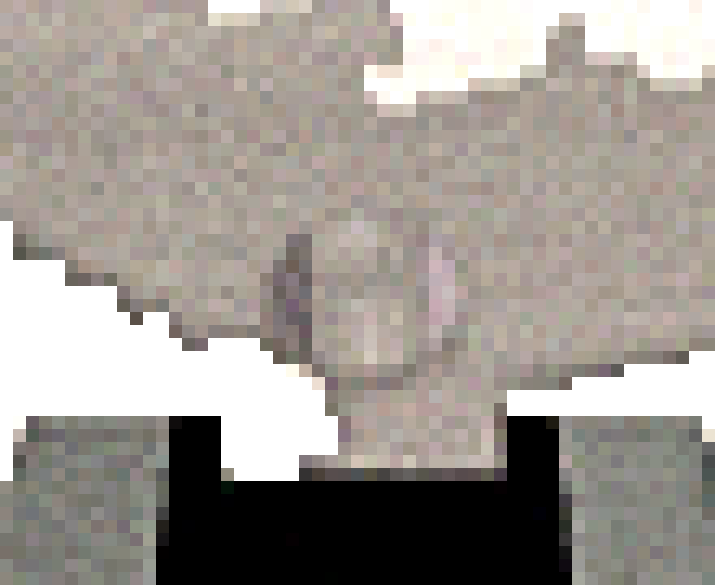

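```bash
python3 - <<'E'
from h import *
import pickle
w,o=pickle.load(open("w.pkl","rb"))
f=lambda x,y:((x+6.5)/13+294.5,(y+6.5)/13+254.5)
a=np.radians(-13.72);ex=np.array([np.cos(a),np.sin(a)]);ey=np.array([-ex[1],ex[0]])
p=o["position"]*1000; tip=np.array([*(p[:2]-9*ex),p[2]-78.5])
print("tip",tip,proj(w,tip/1000),"lower edge -3:",proj(w,(tip-[*(3*ex),3])/1000))
e=plane(w,f(362,210),.066)*1000;g=plane(w,f(362,385),.066)*1000;h=(e+g)/2
print(h,np.linalg.norm(e-g)); d=h[:2]-tip[:2];print(d@ex,d@ey)
E
```

```text
tip [ 540.51049797 -241.53824992   59.67146719] [[322.58692025 274.06578741]] lower edge -3: [[322.59103828 276.56063056]]
[ 540.80163302 -241.76874483   66.        ] 8.636073755281918
0.33749606338737104 -0.15486744179160383
```

Call:
carry_out --targets '[[[1, 0.3, -0.1, 1, 0, 0, 0], [1, 0.3, -0.1, 3, 0, 0, 0], [1, 0.3, -0.1, 4, 0, 0, 0], [1, 0.3, -0.1, 5, 0, 0, 0], [1, 0.3, -0.1, 6, 0, 0, 0], [1, 0.3, -0.1, 7, 0, 0, 0], [1, 0.3, -0.1, 7, 0, 0, 0]]]'

```text
time_s: 9.68
position: [0.5497, -0.2438, 0.1455]
tool_rot: [[-0.971, 0.0, -0.237], [0.237, -0.0, -0.971], [-0.0, -1.0, 0.0]]
ft_force: [0.4, -0.3, -0.1]
grip_width: 0.0092
```

```bash
python3 - <<'E'
from h import *
w,o=snap("e5.png",(250,180,390,300),5)
E
```

```text
[ 549.6 -243.8  145.3] F [ 0.24  0.36 -1.4 ] T [-0.004 -0.024 -0.037] qv 0.3 yaw -13.72 w 0.0095
```

View pics/e5.png

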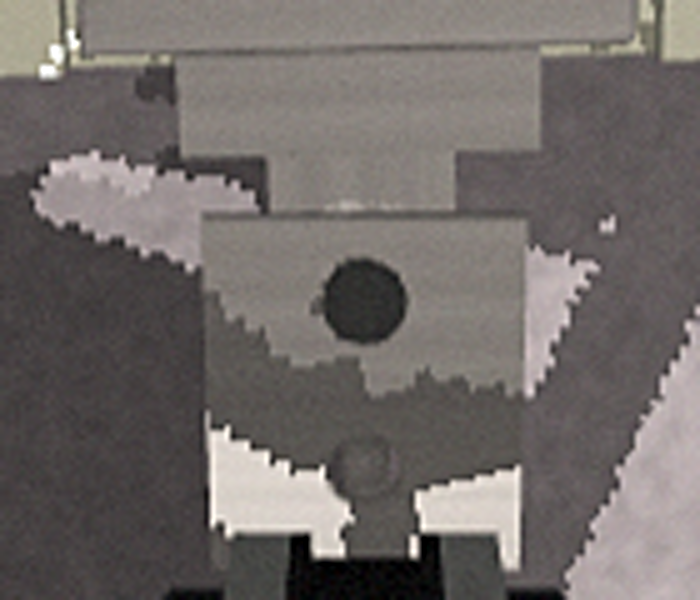

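Call:
carry_out --targets '[[[1, 0, 0, 1.5, 0, 0, 0], [1, 0, 0, 3, 0, 0, 0], [1, 0, 0, 4.5, 0, 0, 0], [1, 0, 0, 6, 0, 0, 0], [1, 0, 0, 7.5, 0, 0, 0], [1, 0, 0, 9, 0, 0, 0], [1, 0, 0, 9, 0, 0, 0], [1, 0, 0, 9, 0, 0, 0], [1, 0, 0, 9, 0, 0, 0]]]'

```text
time_s: 10.48
position: [0.5496, -0.2438, 0.1542]
tool_rot: [[-0.971, -0.0, -0.237], [0.237, 0.0, -0.971], [0.0, -1.0, -0.0]]
ft_force: [0.0, 0.0, -1.0]
grip_width: 0.0092
```

```bash
python3 - <<'E'
from h import *
w,o=snap("e6.png",(250,180,390,300),5)
E
```

```text
[ 549.5 -243.8  154.2] F [ 0.71 -0.48 -0.13] T [ 0.023 -0.045 -0.032] qv 0.05 yaw -13.72 w 0.0094
```

View pics/e6.png

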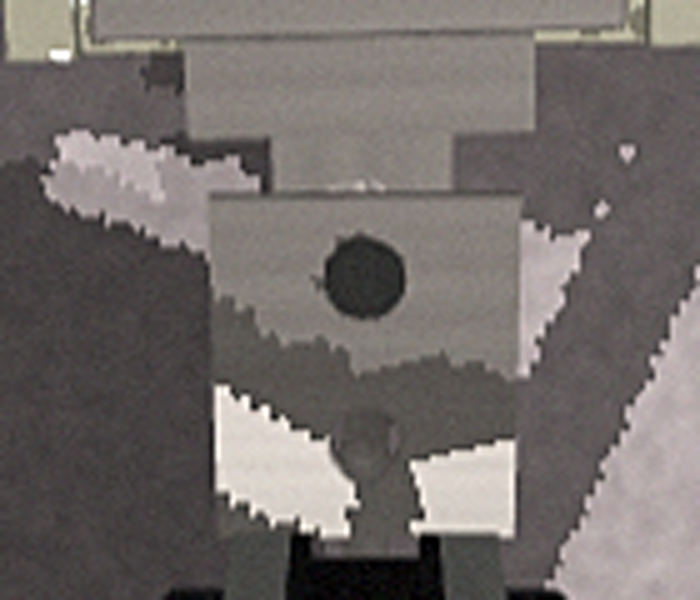

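```bash
python3 - <<'E'
from h import *
import pickle
w,o=pickle.load(open("w.pkl","rb"))
c=w["img"][250:300,295:350,::-1].astype(float); c=np.clip((c-40)*3.5,0,255).astype(np.uint8)
cv2.imwrite("pics/e7.png",cv2.resize(c,None,fx=12,fy=12,interpolation=cv2.INTER_CUBIC))
a=np.radians(-13.72);ex=np.array([np.cos(a),np.sin(a)])
p=o["position"]*1000; tip=np.array([*(p[:2]-9*ex),p[2]-78.5])
for dz in (0,-5,-10,-13): 
  for k in (3,-3):print(dz,k,(proj(w,(tip+[*(k*ex),dz])/1000)[0]-[295,250])*12)
E
```

```text
0 3 [331.0464843 234.1280968]
0 -3 [331.10170478 343.59145058]
-5 3 [331.08745635 195.55900708]
-5 -3 [331.14115446 302.99506868]
-10 3 [331.12669485 158.62179392]
-10 -3 [331.17894852 264.10243426]
-13 3 [331.14945104 137.20022242]
-13 -3 [331.20087307 241.54058941]
```

View pics/e7.png

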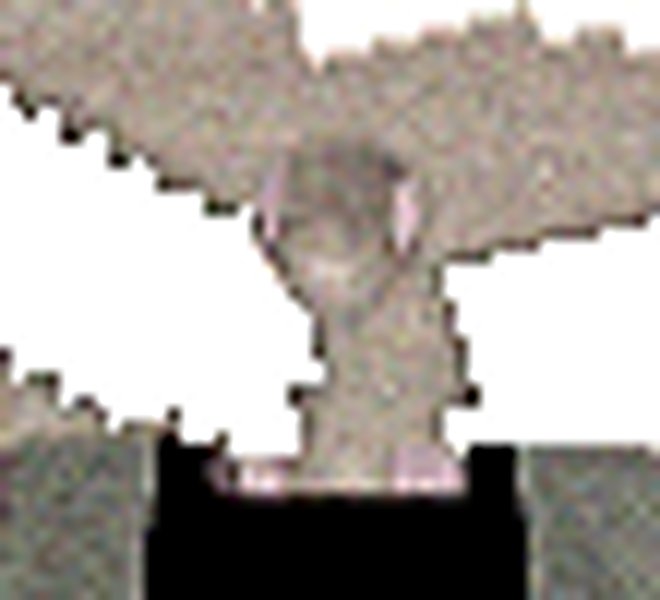

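Call:
carry_out --targets '[[[1, 0, 0, 1, 0, 0, 0], [1, 0, 0, 2, 0, 0, 0], [1, 0, 0, 2.5, 0, 0, 0], [1, 0, 0, 2.5, 0, 0, 0], [1, -1, 0.2, 2.5, 0, 0, 0], [1, -2, 0.5, 2.5, 0, 0, 0], [1, -3, 0.7, 2.5, 0, 0, 0], [1, -4, 0.9, 2.5, 0, 0, 0], [1, -5, 1.1, 2.5, 0, 0, 0], [1, -6, 1.4, 2.5, 0, 0, 0], [1, -8, 1.8, 2.5, 0, 0, 0], [1, -10, 2.3, 2.5, 0, 0, 0], [1, -10, 2.3, 2.5, 0, 0, 0]]]'

```text
time_s: 11.62
position: [0.5392, -0.2414, 0.1568]
tool_rot: [[-0.971, -0.0, -0.237], [0.237, 0.0, -0.971], [0.0, -1.0, -0.0]]
ft_force: [0.3, -0.2, -0.8]
grip_width: 0.0092
```

```bash
python3 - <<'E'
from h import *
w,o=snap("f1.png",(200,120,440,300),3)
E
```

```text
[ 539.3 -241.4  156.8] F [ 0.42  0.64 -0.69] T [ 0.007 -0.087 -0.033] qv 0.34 yaw -13.73 w 0.0092
```

View pics/f1.png

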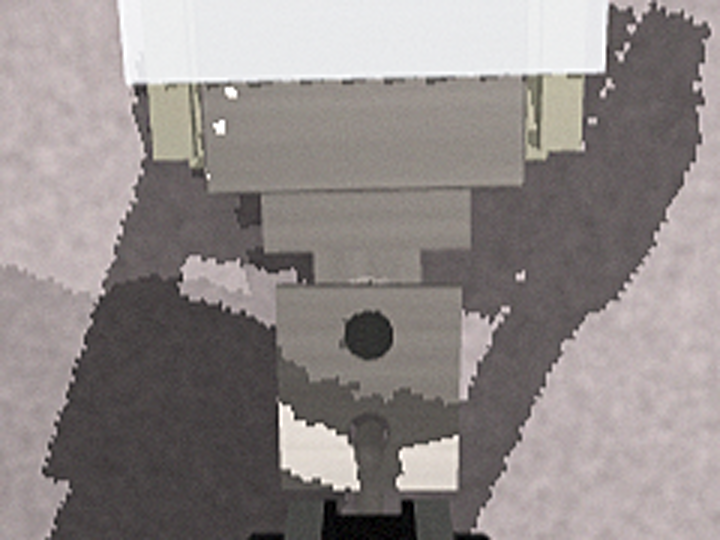

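The slice follows the hook: the blade edge now stands about 9 mm proud of the ledge, and the force is small. I continue drawing.

Call:
carry_out --targets '[[[1, -2, 0.4, 0, 0, 0, 0], [1, -5, 1.1, 0, 0, 0, 0], [1, -8, 1.8, 0, 0, 0, 0], [1, -11, 2.5, 0, 0, 0, 0], [1, -14, 3.2, 0, 0, 0, 0], [1, -17, 3.9, 0, 0, 0, 0], [1, -20, 4.5, 0, 0, 0, 0], [1, -23, 5.2, 0, 0, 0, 0], [1, -26, 5.9, 0, 0, 0, 0], [1, -29, 6.6, 0, 0, 0, 0], [1, -32, 7.3, 0, 0, 0, 0], [1, -35, 7.9, 0, 0, 0, 0], [1, -37, 8.4, 0, 0, 0, 0], [1, -39, 8.9, 0, 0, 0, 0], [1, -40, 9.1, 0, 0, 0, 0], [1, -40, 9.1, 0, 0, 0, 0], [1, -40, 9.1, 0, 0, 0, 0]]]'

```text
time_s: 13.08
position: [0.4996, -0.2324, 0.1568]
tool_rot: [[-0.971, -0.0, -0.237], [0.237, -0.0, -0.971], [0.0, -1.0, 0.0]]
ft_force: [0.7, 0.4, -1.2]
grip_width: 0.0098
```

```bash
python3 - <<'E'
from h import *
w,o=snap("f2.png",(200,120,440,300),3)
s=get_image("scene");crop(s,"f2s.png",200,290,360,410,5)
E
```

```text
[ 499.7 -232.4  156.8] F [ 0.35 -0.39 -1.58] T [-0.06  -0.122  0.063] qv 0.11 yaw -13.72 w 0.0093
```

View pics/f2.png

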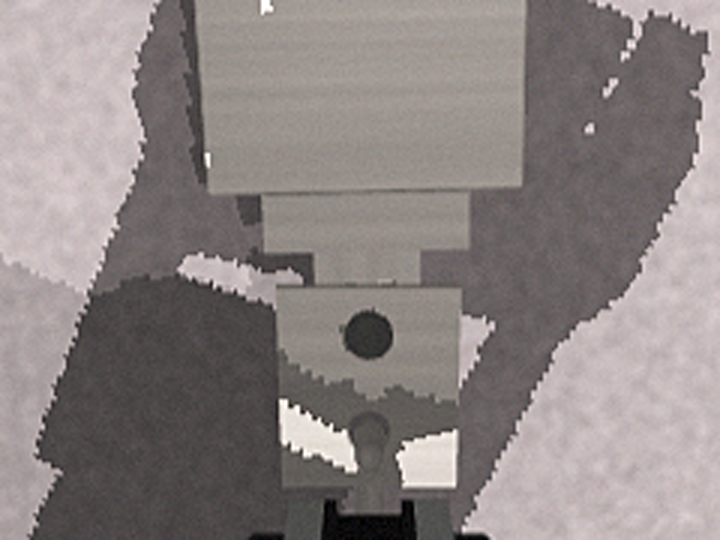

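View pics/f2s.png

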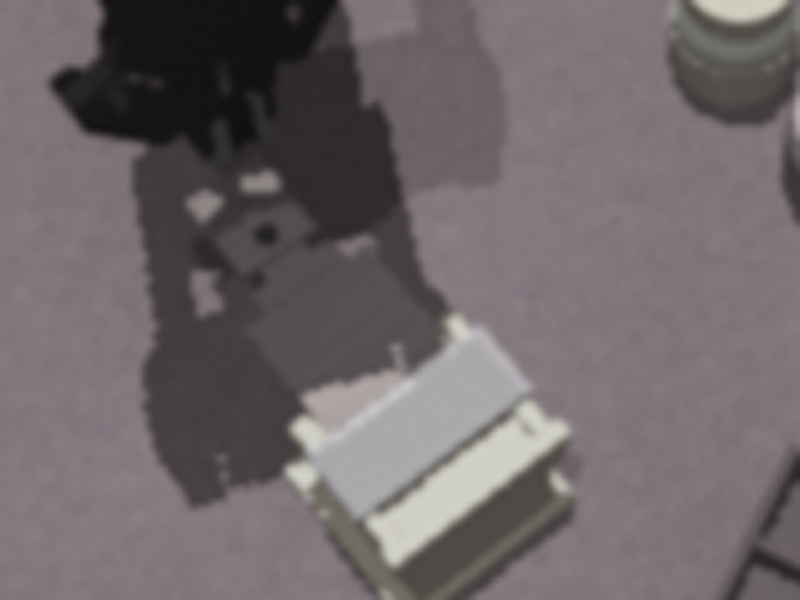

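Call:
carry_out --targets '[[[1, -2, 0.5, 0, 0, 0, 0], [1, -4, 0.9, 0, 0, 0, 0], [1, -4.5, 1, 1, 0, 0, 0], [1, -4.5, 1, 3, 0, 0, 0], [1, -4.5, 1, 5, 0, 0, 0], [1, -4.5, 1, 8, 0, 0, 0], [1, -4, 0.9, 11, 0, 0, 0], [1, -3, 0.7, 14, 0, 0, 0], [1, -2, 0.5, 18, 0, 0, 0], [1, -1, 0.2, 22, 0, 0, 0], [1, 1, -0.2, 26, 0, 0, 0], [1, 2, -0.4, 30, 0, 0, 0], [1, 2, -0.4, 30, 0, 0, 0]]]'

```text
time_s: 14.27
position: [0.5021, -0.233, 0.1877]
tool_rot: [[-0.971, 0.001, -0.237], [0.237, -0.001, -0.971], [-0.001, -1.0, 0.001]]
ft_force: [0.2, 0.2, -2.3]
grip_width: 0.0093
```

```bash
python3 - <<'E'
from h import *
w,o=snap("f3.png",(160,0,480,300),2)
s=get_image("scene");crop(s,"f3s.png",200,290,360,410,5)
E
```

```text
[ 501.9 -232.9  187.2] F [ 1.33  0.49 -1.85] T [-0.06  -0.181  0.022] qv 0.91 yaw -13.72 w 0.0091
```

View pics/f3.png

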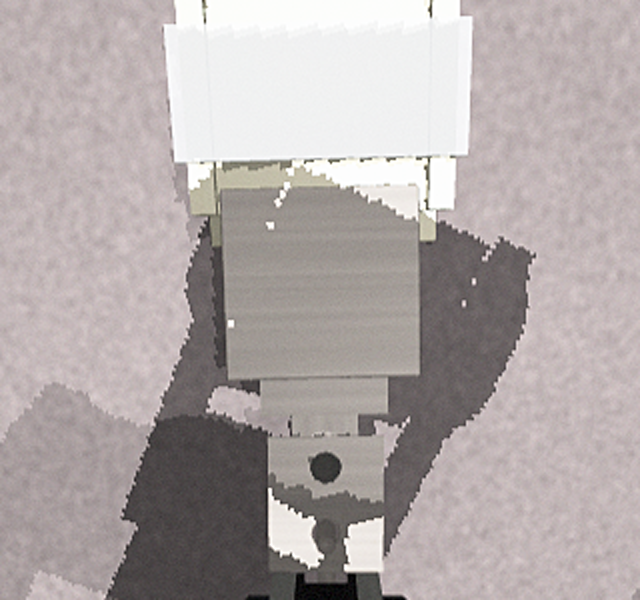

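View pics/f3s.png

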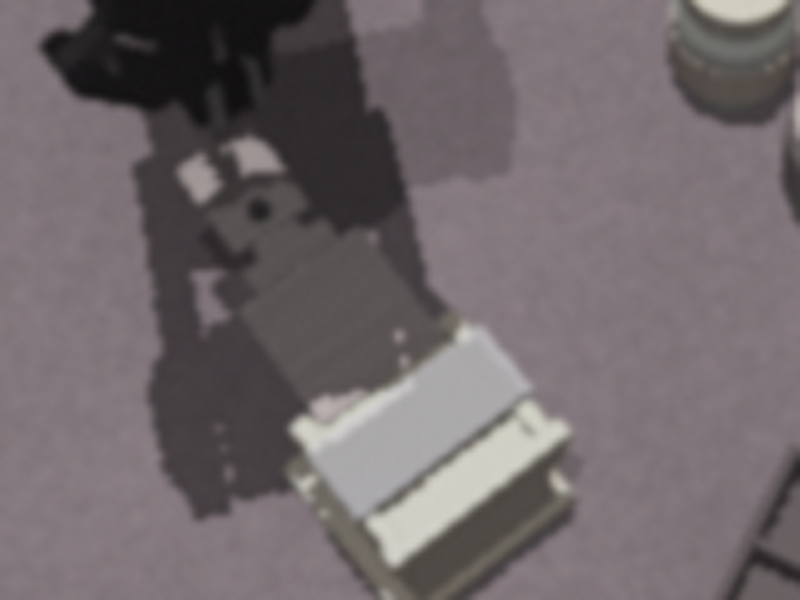

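Call:
carry_out --targets '[[[1, 1, -0.2, 3, 0, 0, 0], [1, 2, -0.5, 7, 0, 0, 0], [1, 4, -0.9, 12, 0, 0, 0], [1, 6, -1.4, 17, 0, 0, 0], [1, 8, -1.8, 22, 0, 0, 0], [1, 11, -2.5, 27, 0, 0, 0], [1, 14, -3.2, 32, 0, 0, 0], [1, 17, -3.9, 37, 0, 0, 0], [1, 20, -4.6, 42, 0, 0, 0], [1, 24, -5.5, 47, 0, 0, 0], [1, 28, -6.4, 52, 0, 0, 0], [1, 31, -7, 55, 0, 0, 0], [1, 31, -7, 55, 0, 0, 0], [1, 31, -7, 55, 0, 0, 0]]]'

```text
time_s: 15.53
position: [0.5327, -0.2398, 0.2416]
tool_rot: [[-0.971, -0.0, -0.237], [0.237, 0.0, -0.971], [0.0, -1.0, -0.0]]
ft_force: [0.2, -0.3, -1.5]
grip_width: 0.0097
```

```bash
python3 - <<'E'
from h import *
w,o=snap("f4.png",(160,0,480,300),2)
s=get_image("scene");crop(s,"f4s.png",200,290,360,410,5)
E
```

```text
[ 532.5 -239.7  241.5] F [ 0.22  0.24 -1.08] T [-0.    -0.067 -0.007] qv 0.38 yaw -13.72 w 0.0094
```

View pics/f4.png

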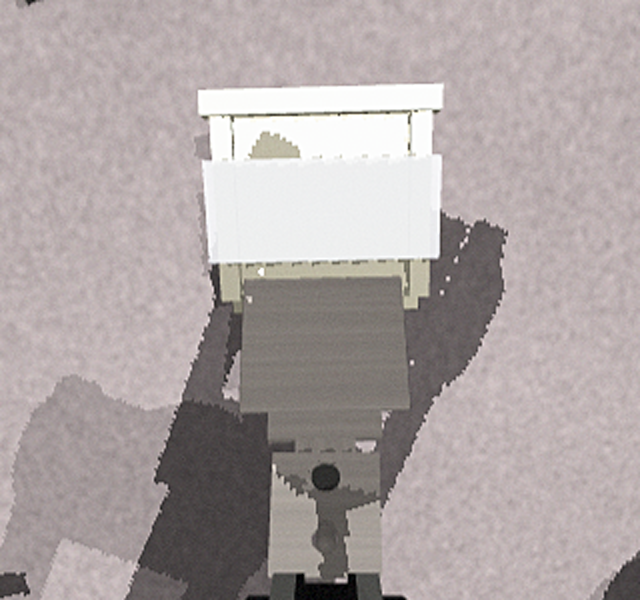

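View pics/f4s.png

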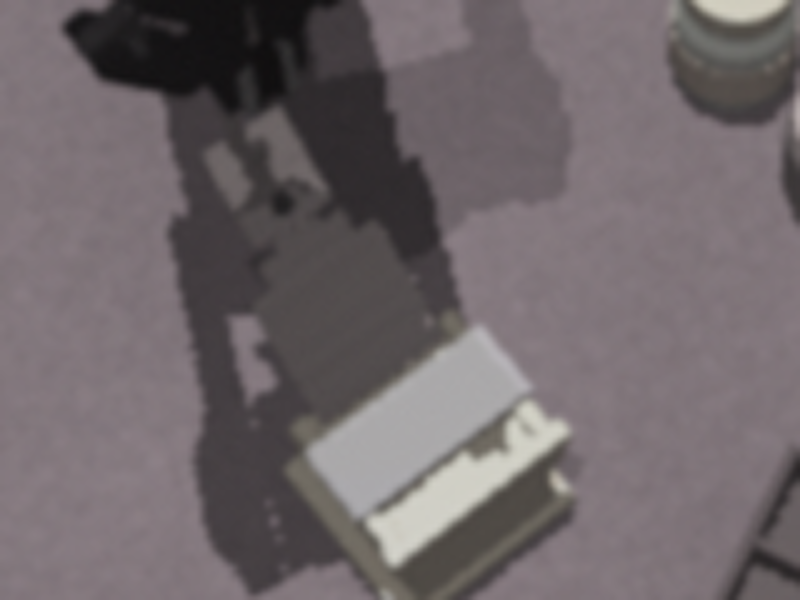

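Call:
carry_out --targets '[[[1, 2, -0.5, 3, 0, 0, 0], [1, 5, -1.1, 7, 0, 0, 0], [1, 9, -2, 11, 0, 0, 0], [1, 13, -3, 15, 0, 0, 0], [1, 18, -4, 19, 0, 0, 0], [1, 23, -5, 23, 0, 0, 0], [1, 28, -6.2, 26, 0, 0, 0], [1, 33, -7.4, 29, 0, 0, 0], [1, 38, -8.5, 32, 0, 0, 0], [1, 42, -9.4, 36, 0, 0, 0], [1, 44, -9.8, 41, 0, 0, 0], [1, 44, -9.8, 46, 0, 0, 0], [1, 44, -9.8, 52, 0, 0, 0], [1, 44, -9.8, 56, 0, 0, 0], [1, 44, -9.8, 58, 0, 0, 0], [1, 44, -9.8, 58, 0, 0, 0], [1, 44, -9.8, 58, 0, 0, 0]]]'

```text
time_s: 17.05
position: [0.5764, -0.2495, 0.2998]
tool_rot: [[-0.971, -0.0, -0.237], [0.237, 0.0, -0.971], [0.0, -1.0, -0.0]]
ft_force: [0.3, 0.3, -1.6]
grip_width: 0.0095
```

```bash
python3 - <<'E'
from h import *
w,o=snap("f5.png",(160,0,480,300),2)
s=get_image("scene");crop(s,"f5s.png",200,250,360,410,5)
E
```

```text
[ 576.4 -249.5  299.5] F [-0.11 -0.35 -3.63] T [ 0.006 -0.049 -0.024] qv 0.27 yaw -13.73 w 0.0094
```

View pics/f5.png

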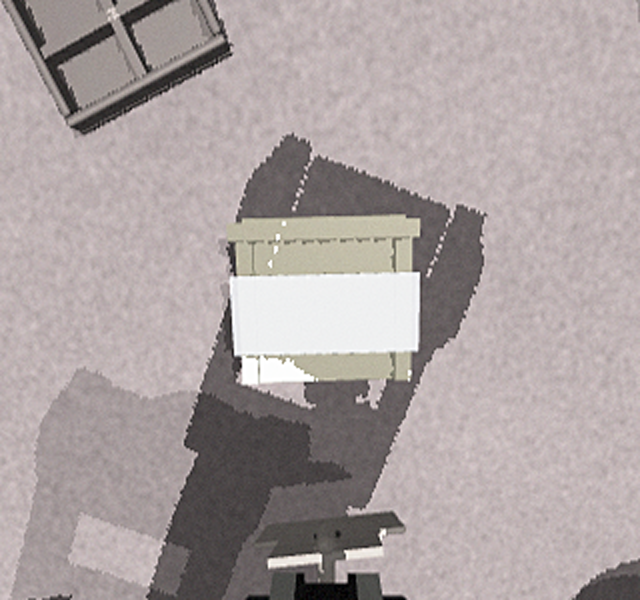

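View pics/f5s.png

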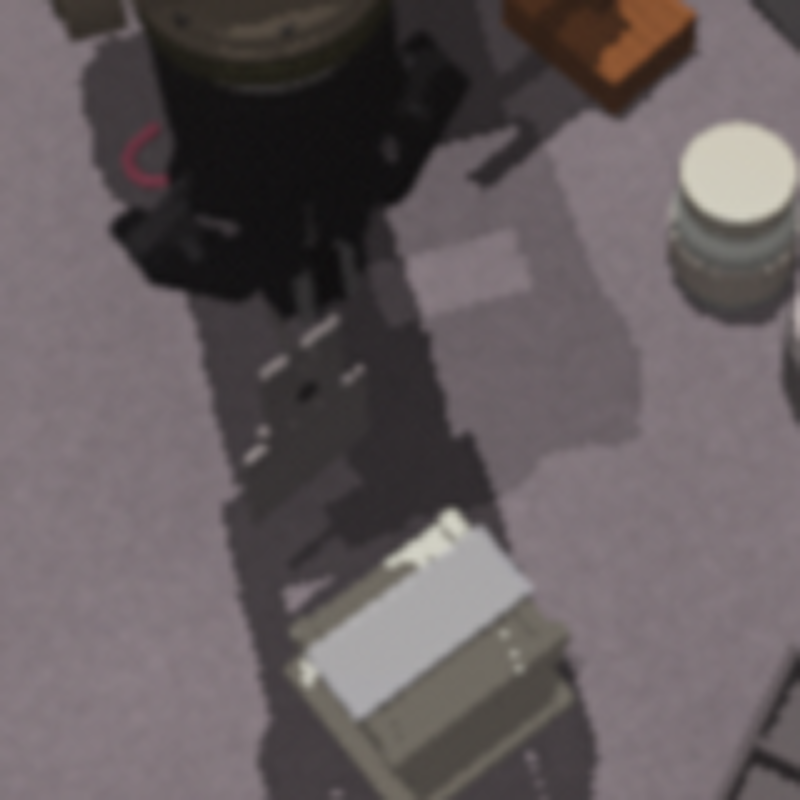

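```bash
python3 - <<'E'
from h import *
import pickle
s,t=pickle.load(open("g0.pkl","rb"))
for n,c,z in [("oil cap",(250,100),.22),("vin cap",(318.5,92),.20),("jar",(317,189),.08),("can",(322.5,155),.06)]: print(n,plane(t,c,z)*1000)
for n,c,z in [("oil cap",(452.5,245),.22),("vin cap",(426.5,301),.20),("jar",(347,285),.08),("can",(373,313),.06)]: print(n,plane(s,c,z)*1000)
ex=np.array([.97,-.242]);ey=np.array([.242,.97]);c=np.array([580,223])
for n,p in [("oil",(692,142)),("vin",(719,10)),("jar",(555,0))]:
  d=np.array(p)-c; print(n,d@ex,d@ey)
E
```

```text
oil cap [752.38553165 129.92816328 220.        ]
vin cap [777.52635145  -8.45278977 200.        ]
jar [592.72741363  -9.03092565  80.        ]
can [676.07689677 -22.14175591  60.        ]
oil cap [755.99959476 127.96129436 220.        ]
vin cap [781.65027108  -7.71311037 200.        ]
jar [596.2082759  -12.09600714  80.        ]
can [678.71464936 -24.0807946   60.        ]
oil 128.242 -51.465999999999994
vin 186.37599999999998 -172.97199999999998
jar 29.716 -222.36
```

Call:
carry_out --targets '[[[1, 0, 1, 4, 0, 0, 0], [1, 1, 4, 10, 0, 0, 0], [1, 2, 9, 16, 0, 0, 0], [1, 4, 16, 22, 0, 0, 0], [1, 6, 25, 27, 0, 0, 0], [1, 9, 36, 29, 0, 0, 0], [1, 12, 48, 30, 0, 0, 0], [1, 15, 61, 30, 0, 0, 0], [1, 19, 75, 30, 0, 0, 0], [1, 23, 89, 30, 0, 0, 0], [1, 27, 103, 30, 0, 0, 0], [1, 31, 117, 30, 0, 0, 0], [1, 35, 131, 30, 0, 0, 0], [1, 39, 145, 30, 0, 0, 0], [1, 43, 159, 30, 0, 0, 0], [1, 47, 173, 30, 0, 0, 0], [1, 51, 187, 30, 0, 0, 0], [1, 55, 201, 30, 0, 0, 0], [1, 58, 215, 30, 0, 0, 0], [1, 61, 229, 30, 0, 0, 0]]]'

```text
time_s: 18.82
position: [0.6379, -0.0192, 0.3297]
tool_rot: [[-0.971, -0.0, -0.237], [0.237, 0.0, -0.971], [0.0, -1.0, 0.0]]
ft_force: [0.4, -0.1, -2.5]
grip_width: 0.0095
```

Call:
carry_out --targets '[[[1, 2, 13, 0, 0, 0, 0], [1, 4, 26, 0, 0, 0, 0], [1, 6, 39, 0, 0, 0, 0], [1, 8, 52, 0, 0, 0, 0], [1, 10, 65, 0, 0, 0, 0], [1, 11, 78, 0, 0, 0, 0], [1, 12, 91, 0, 0, 0, 0], [1, 13, 104, 0, 0, 0, 0], [1, 14, 117, 0, 0, 0, 0], [1, 14, 130, 0, 0, 0, 0], [1, 14, 142, 0, 0, 0, 0], [1, 14, 154, 0, 0, 0, 0], [1, 14, 165, 0, 0, 0, 0], [1, 14, 175, 0, 0, 0, 0], [1, 14, 184, 0, 0, 0, 0], [1, 14, 192, 0, 0, 0, 0], [1, 14, 198, 0, 0, 0, 0], [1, 14, 202, 0, 0, 0, 0], [1, 14, 205, 0, 0, 0, 0], [1, 14, 206, 0, 0, 0, 0]]]'

```text
time_s: 20.48
position: [0.6516, 0.1857, 0.3297]
tool_rot: [[-0.971, -0.0, -0.237], [0.237, -0.0, -0.971], [0.0, -1.0, 0.0]]
ft_force: [-0.3, 1.0, -2.7]
grip_width: 0.0094
```

```bash
python3 - <<'E'
from h import *
w,o=snap("j1.png",(0,0,640,480),1)
s=get_image("scene");crop(s,"j1s.png",320,90,520,240,4)
E
```

```text
[651.6 185.6 329.7] F [-0.75 -0.88 -2.12] T [-0.059 -0.057 -0.038] qv 0.47 yaw -13.72 w 0.0097
```

View pics/j1.png

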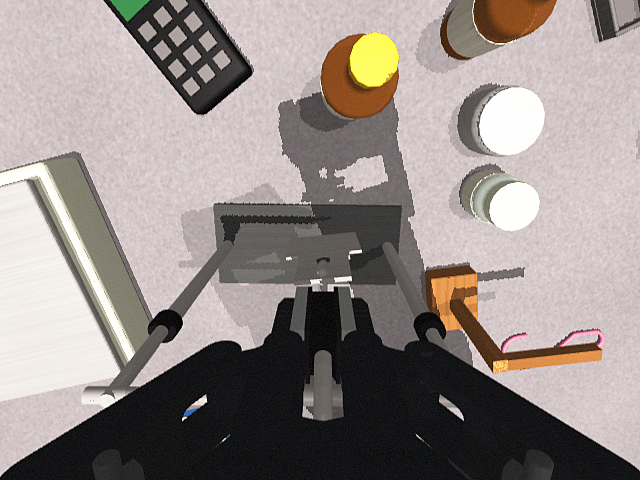

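View pics/j1s.png

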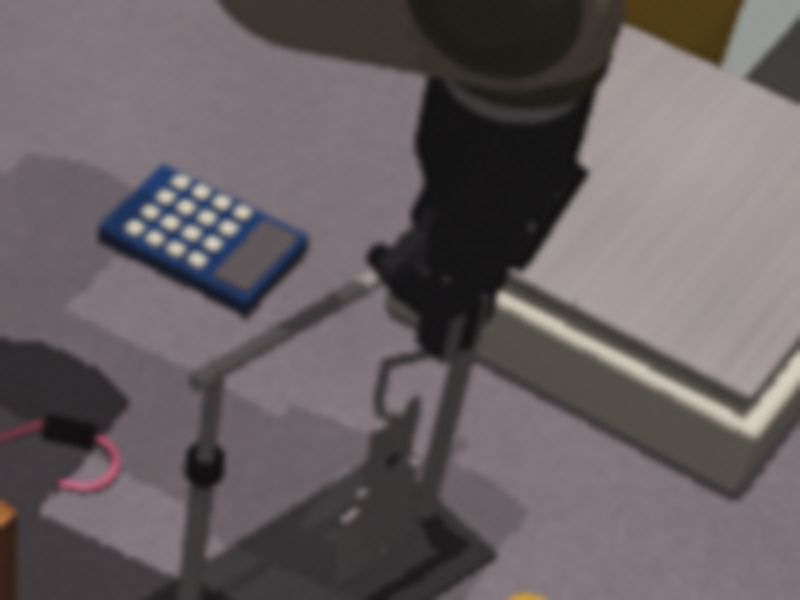

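```bash
python3 - <<'E'
from h import *
import pickle
w,o=pickle.load(open("w.pkl","rb")); s,t=pickle.load(open("g0.pkl","rb"))
crop(w,"j2.png",70,360,160,420,8)
rT=lambda x,y:((x-400)/2.5+120,y/2.5+150); rS=lambda x,y:(x/2.857+340,y/2.857+130)
print(tri(t,rT(432,37),w,(85,398))*1000,tri(s,rS(312,28),w,(85,398))*1000)
n=np.array([np.cos(np.radians(-14.1)),np.sin(np.radians(-14.1)),0])
for c in [(85,396),(105,396),(130,396)]: print(vplane(w,c,[.579,.223,.28],n)*1000)
E
```

```text
[608.90109863 340.5785984  276.89994272] [611.14793395 338.15067328 276.79612124]
[609.23014655 343.35125807 274.48066512]
[606.31016196 331.72631215 274.39166278]
[602.65631968 317.17975632 274.28029217]
```

View pics/j2.png

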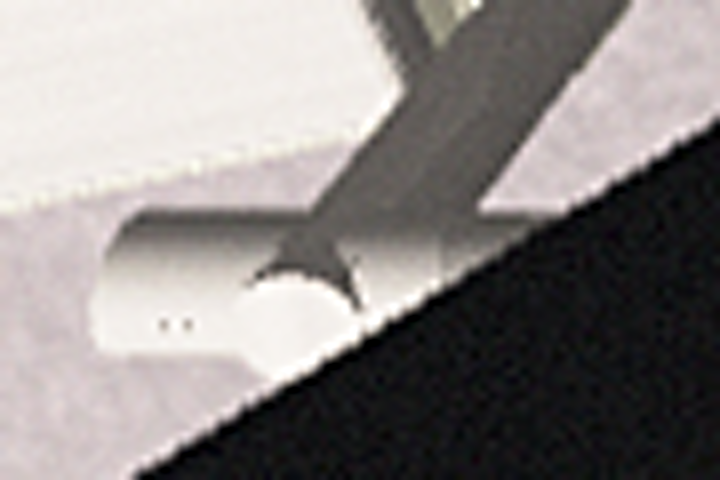

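Call:
carry_out --targets '[[[1, 0, 0, -3, 0, 0, 0], [1, 0, 0, -8, 0, 0, 0], [1, 0, 0, -15, 0, 0, 0], [1, 0, 0, -23, 0, 0, 0], [1, 0, 0, -30, 0, 0, 0], [1, 0, 0, -35, 0, 0, 0], [1, 0, 0, -37, 0, 0, 0], [1, 0, 0, -37, 0, 0, 0], [1, -2, 0.5, -37, 0, 0, 0], [1, -5, 1.2, -37, 0, 0, 0], [1, -9, 2.2, -37, 0, 0, 0], [1, -13, 3.2, -37, 0, 0, 0], [1, -16, 4, -37, 0, 0, 0], [1, -18, 4.5, -37, 0, 0, 0], [1, -18, 4.5, -37, 0, 0, 0]]]'

```text
time_s: 21.83
position: [0.6332, 0.1901, 0.2931]
tool_rot: [[-0.972, 0.0, -0.237], [0.237, 0.0, -0.972], [-0.0, -1.0, -0.0]]
ft_force: [-0.3, -0.3, -1.6]
grip_width: 0.009
```

```bash
python3 - <<'E'
from h import *
w,o=snap("j3.png",(240,280,400,480),3.5)
s=get_image("scene");crop(s,"j3s.png",350,120,470,220,6)
E
```

```text
[633.4 190.  293. ] F [-0.14 -0.34 -2.17] T [-0.082 -0.035  0.045] qv 0.53 yaw -13.71 w 0.0096
```

View pics/j3.png

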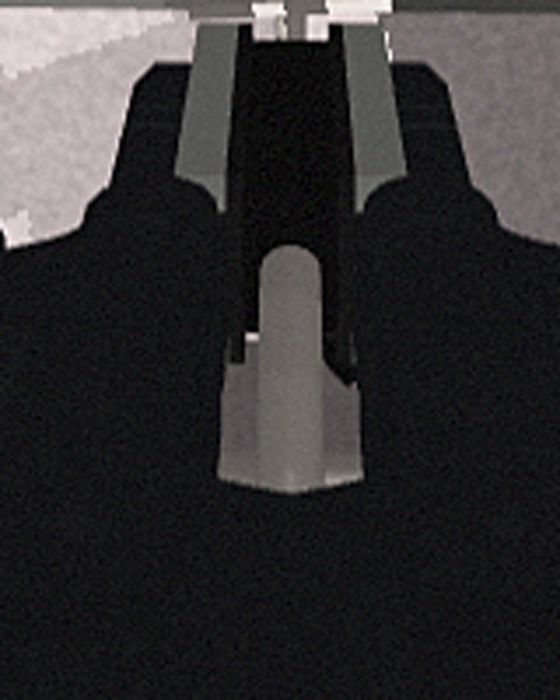

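View pics/j3s.png

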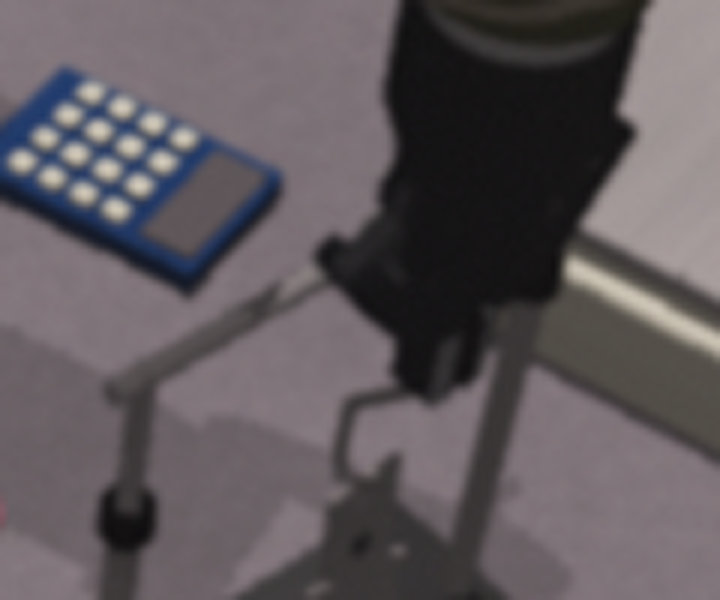

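Call:
carry_out --targets '[[[1, -2, 0.5, 0, 0, 0, 0], [1, -5, 1.2, 0, 0, 0, 0], [1, -9, 2.2, 0, 0, 0, 0], [1, -13, 3.2, 0, 0, 0, 0], [1, -17, 4.2, 0, 0, 0, 0], [1, -21, 5.2, 0, 0, 0, 0], [1, -25, 6.2, 0, 0, 0, 0], [1, -29, 7.2, 0, 0, 0, 0], [1, -33, 8.2, 0, 0, 0, 0], [1, -36, 9, 0, 0, 0, 0], [1, -37.5, 9.4, 0, 0, 0, 0], [1, -37.5, 9.4, 0, 0, 0, 0], [1, -37.5, 9.4, 0, 0, 0, 0]]]'

```text
time_s: 23.02
position: [0.5961, 0.1993, 0.2928]
tool_rot: [[-0.971, 0.0, -0.237], [0.237, -0.0, -0.971], [-0.0, -1.0, -0.0]]
ft_force: [0.7, -0.6, -2.1]
grip_width: 0.0091
```

```bash
python3 - <<'E'
from h import *
w,o=snap("j4.png",(160,240,480,480),2.5)
s=get_image("scene");crop(s,"j4s.png",350,120,470,220,6)
E
```

```text
[596.2 199.2 292.7] F [-0.84 -0.27 -1.84] T [ 0.018 -0.07  -0.018] qv 0.26 yaw -13.73 w 0.0093
```

View pics/j4.png

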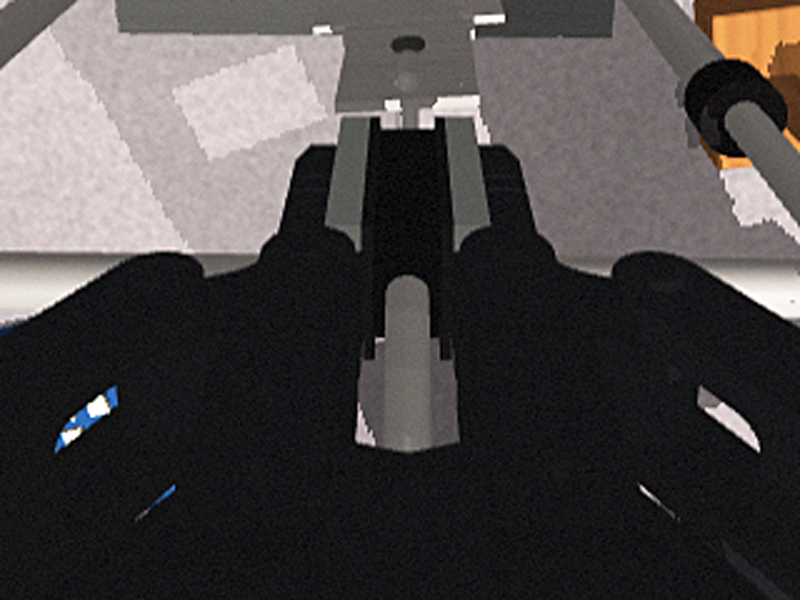

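View pics/j4s.png

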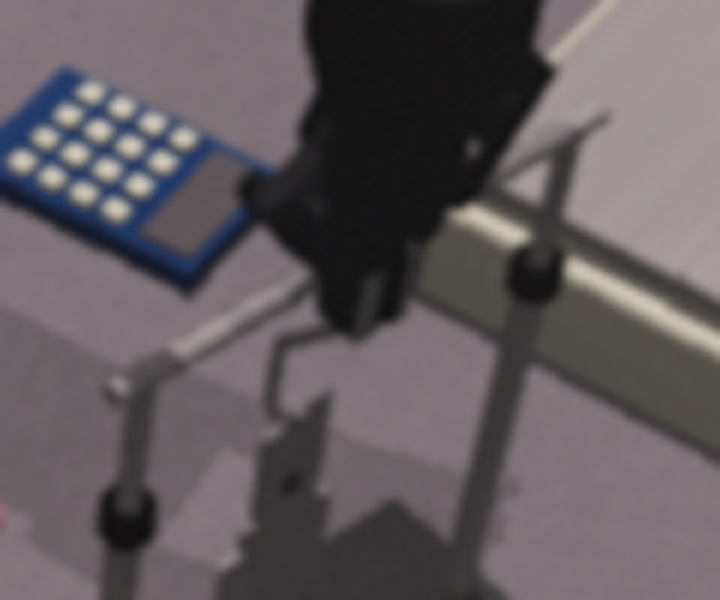

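```bash
python3 - <<'E'
from h import *
import pickle
w,o=pickle.load(open("w.pkl","rb"))
f=lambda x,y:(x/2.5+160,y/2.5+240)
a=np.radians(-13.73);ex=np.array([np.cos(a),np.sin(a)]);ey=np.array([-ex[1],ex[0]]);p=o["position"]*1000
for c in [(20,254),(20,318),(790,260),(790,318)]:
  q=plane(w,f(*c),.276)*1000; d=q[:2]-p[:2]; print(d@ex,d@ey)
E
```

```text
-14.39488409795729 68.81811453292194
-27.961429813392648 70.61471497490462
-15.62741474330134 -68.37983962731603
-27.943418569913405 -69.99054742374727
```

Call:
carry_out --targets '[[[1, 0, 0, -3, 0, 0, 0], [1, 0, 0, -7, 0, 0, 0], [1, 0, 0, -12, 0, 0, 0], [1, 0, 0, -17, 0, 0, 0], [1, 0, 0, -22, 0, 0, 0], [1, 0, 0, -25, 0, 0, 0], [1, 0, 0, -27, 0, 0, 0], [1, 0, 0, -29, 0, 0, 0], [1, 0, 0, -31, 0, 0, 0], [1, 0, 0, -33, 0, 0, 0], [1, 0, 0, -34, 0, 0, 0], [1, 0, 0, -34, 0, 0, 0], [1, 0, 0, -34, 0, 0, 0]]]' --squeeze 30

```text
time_s: 24.2
position: [0.5961, 0.1993, 0.2588]
tool_rot: [[-0.971, 0.0, -0.237], [0.237, 0.0, -0.971], [-0.0, -1.0, -0.0]]
ft_force: [0.8, 0.3, -1.9]
grip_width: 0.0092
```

```bash
python3 - <<'E'
from h import *
w,o=snap("j5.png",(160,240,480,480),2.5)
s=get_image("scene");crop(s,"j5s.png",350,120,470,220,6)
E
```

```text
[596.1 199.3 258.9] F [-0.72 -0.9  -3.48] T [ 0.013 -0.025  0.007] qv 0.11 yaw -13.72 w 0.0093
```

View pics/j5.png

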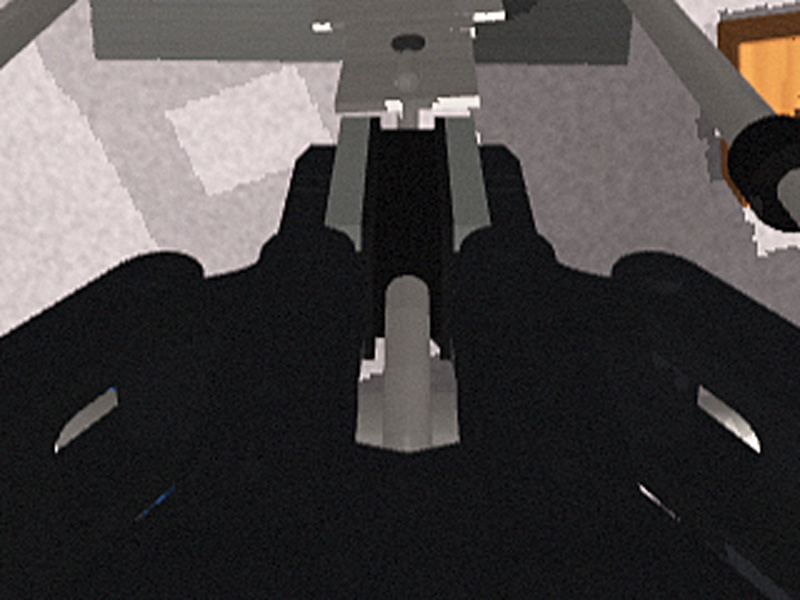

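View pics/j5s.png

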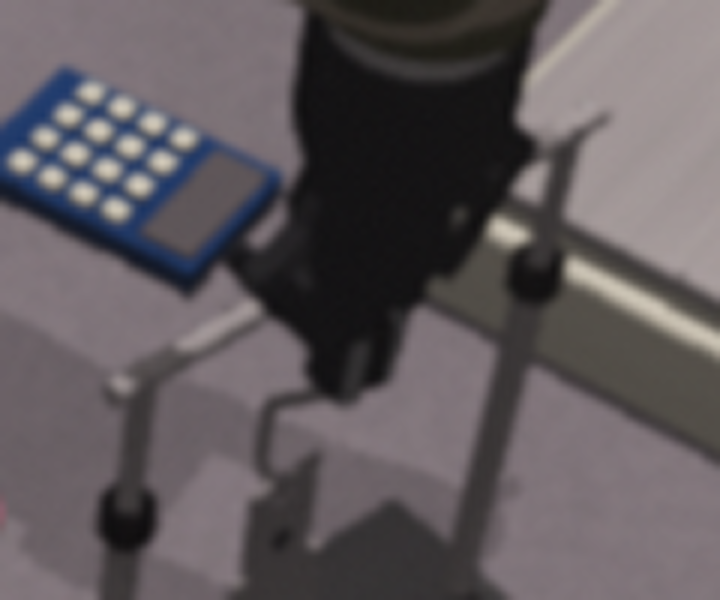

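Bar lies inside the upper bend, no contact yet. Lowering by small steps with force checks.

Call:
carry_out --targets '[[[1, 0, 0, -1, 0, 0, 0], [1, 0, 0, -2, 0, 0, 0], [1, 0, 0, -3, 0, 0, 0], [1, 0, 0, -4, 0, 0, 0], [1, 0, 0, -5, 0, 0, 0], [1, 0, 0, -5, 0, 0, 0]]]'

```text
time_s: 24.8
position: [0.596, 0.1993, 0.2535]
tool_rot: [[-0.971, -0.0, -0.237], [0.237, -0.0, -0.971], [0.0, -1.0, 0.0]]
ft_force: [0.3, -0.4, -2.2]
grip_width: 0.0093
```

Call:
carry_out --targets '[[[1, 0, 0, -0.5, 0, 0, 0], [1, 0, 0, -1, 0, 0, 0], [1, 0, 0, -1, 0, 0, 0]]]'

```text
time_s: 25.05
position: [0.5961, 0.1993, 0.2527]
tool_rot: [[-0.971, -0.0, -0.237], [0.237, -0.0, -0.971], [0.0, -1.0, 0.0]]
ft_force: [-0.3, 0.1, -2.5]
grip_width: 0.0095
```

Call:
carry_out --targets '[[[1, 0, 0, -0.5, 0, 0, 0], [1, 0, 0, -1, 0, 0, 0], [1, 0, 0, -1, 0, 0, 0]]]'

```text
time_s: 25.3
position: [0.5961, 0.1993, 0.2517]
tool_rot: [[-0.971, -0.0, -0.237], [0.237, -0.0, -0.971], [0.0, -1.0, 0.0]]
ft_force: [-0.8, -0.1, -1.8]
grip_width: 0.0095
```

Call:
carry_out --targets '[[[1, 0, 0, -0.4, 0, 0, 0], [1, 0, 0, -0.8, 0, 0, 0], [1, 0, 0, -0.8, 0, 0, 0]]]'

```text
time_s: 25.55
position: [0.5961, 0.1993, 0.2509]
tool_rot: [[-0.971, -0.0, -0.237], [0.237, 0.0, -0.971], [0.0, -1.0, 0.0]]
ft_force: [-0.0, -0.6, -2.4]
grip_width: 0.0095
```

Call:
carry_out --targets '[[[1, 0, 0, -0.4, 0, 0, 0], [1, 0, 0, -0.7, 0, 0, 0], [1, 0, 0, -0.7, 0, 0, 0]]]'

```text
time_s: 25.8
position: [0.5961, 0.1993, 0.2502]
tool_rot: [[-0.971, -0.0, -0.237], [0.237, -0.0, -0.971], [0.0, -1.0, 0.0]]
ft_force: [-0.5, -0.5, -1.8]
grip_width: 0.0092
```

Call:
carry_out --targets '[[[1, 0, 0, -0.4, 0, 0, 0], [1, 0, 0, -0.6, 0, 0, 0], [1, 0, 0, -0.6, 0, 0, 0]]]'

```text
time_s: 26.05
position: [0.5961, 0.1993, 0.2496]
tool_rot: [[-0.971, -0.0, -0.237], [0.237, -0.0, -0.971], [0.0, -1.0, 0.0]]
ft_force: [-0.1, -0.6, -2.6]
grip_width: 0.0091
```

Call:
carry_out --targets '[[[1, 0, 0, -0.4, 0, 0, 0], [1, 0, 0, -0.5, 0, 0, 0], [1, 0, 0, -0.5, 0, 0, 0]]]'

```text
time_s: 26.3
position: [0.5961, 0.1993, 0.2491]
tool_rot: [[-0.971, -0.0, -0.237], [0.237, 0.0, -0.971], [0.0, -1.0, 0.0]]
ft_force: [0.3, 0.3, -1.9]
grip_width: 0.0093
```

Call:
carry_out --targets '[[[1, 0, 0, -0.3, 0, 0, 0], [1, 0, 0, -0.5, 0, 0, 0], [1, 0, 0, -0.5, 0, 0, 0]]]'

```text
time_s: 26.55
position: [0.5961, 0.1993, 0.2488]
tool_rot: [[-0.971, 0.0, -0.237], [0.237, 0.0, -0.971], [-0.0, -1.0, -0.0]]
ft_force: [-0.3, -0.3, -1.7]
grip_width: 0.0092
```

Call:
carry_out --targets '[[[1, 0, 0, -0.3, 0, 0, 0], [1, 0, 0, -0.5, 0, 0, 0], [1, 0, 0, -0.5, 0, 0, 0]]]'

```text
time_s: 26.8
position: [0.5962, 0.1993, 0.2486]
tool_rot: [[-0.971, 0.001, -0.237], [0.237, 0.0, -0.971], [-0.001, -1.0, -0.0]]
ft_force: [-1.7, -0.1, 1.5]
grip_width: 0.0095
```

```bash
python3 - <<'E'
from h import *
w,o=snap("k1.png",(160,240,480,480),2.5)
w,o=snap("k1.png",(160,240,480,480),2.5)
s=get_image("scene");crop(s,"k1s.png",350,120,470,220,6)
E
```

```text
[596.1 199.3 248.6] F [-1.36  0.47  1.4 ] T [-0.029  0.131 -0.003] qv 0.06 yaw -13.72 w 0.0091
[596.2 199.3 248.6] F [-0.8   0.65  3.12] T [-0.009  0.184  0.039] qv 0.09 yaw -13.72 w 0.0094
```

View pics/k1.png

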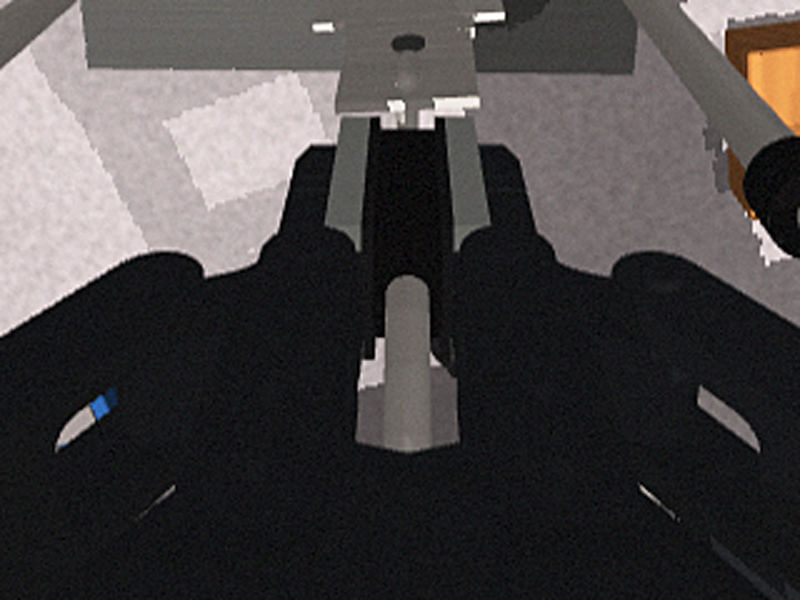

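View pics/k1s.png

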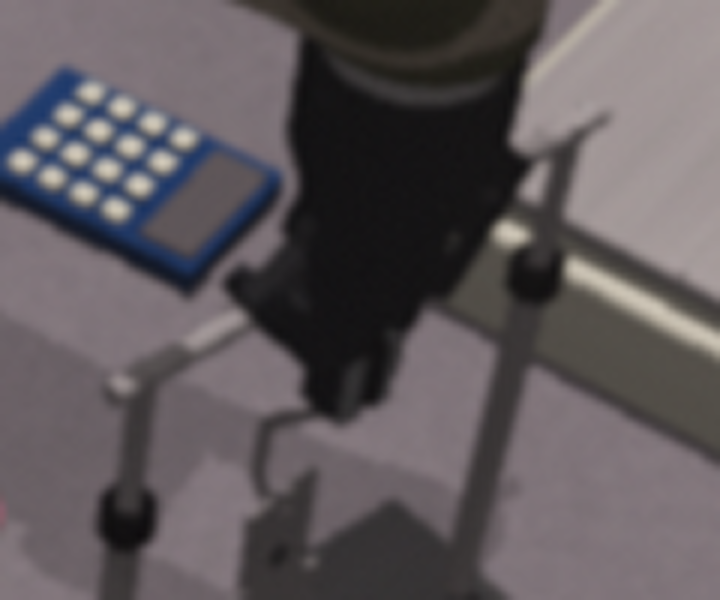

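Call:
carry_out --targets '[[[0.88, 0, 0, 0, 0, 0, 0], [0.85, 0, 0, 0, 0, 0, 0], [0.8, 0, 0, 0, 0, 0, 0], [0.7, 0, 0, 0, 0, 0, 0], [0.6, 0, 0, 0, 0, 0, 0], [0.5, 0, 0, 0, 0, 0, 0], [0.5, 0, 0, 0, 0, 0, 0], [0.5, 0, 0, 0, 0, 0, 0], [0.5, 0, 0, 0, 0, 0, 0]]]'

```text
time_s: 27.7
position: [0.5961, 0.1993, 0.2482]
tool_rot: [[-0.971, 0.0, -0.237], [0.237, 0.0, -0.971], [-0.0, -1.0, -0.0]]
ft_force: [-0.2, 0.2, 0.2]
grip_width: 0.0428
```

```bash
python3 - <<'E'
from h import *
w,o=snap("k2.png",(160,120,480,480),2)
s=get_image("scene");crop(s,"k2s.png",350,120,470,220,6)
E
```

```text
[596.1 199.3 248.2] F [-0.75  0.08  1.17] T [-0.025 -0.008  0.002] qv 0.09 yaw -13.73 w 0.0425
```

View pics/k2.png

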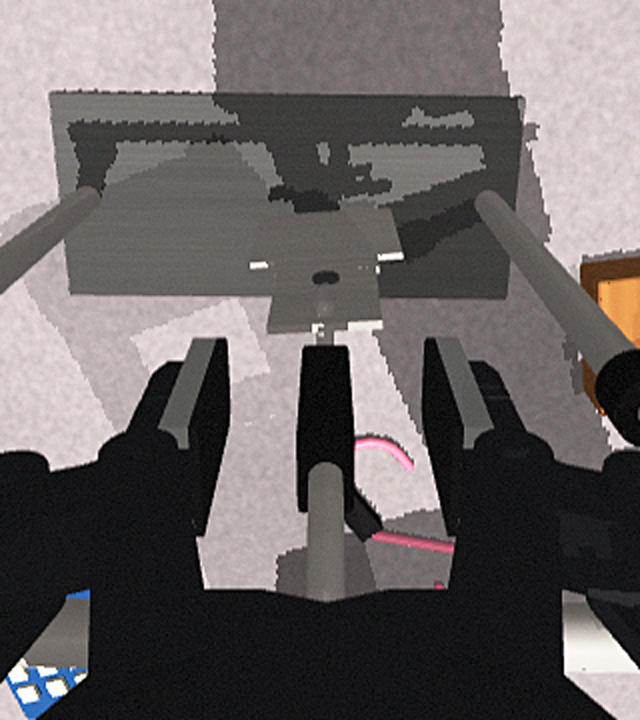

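View pics/k2s.png

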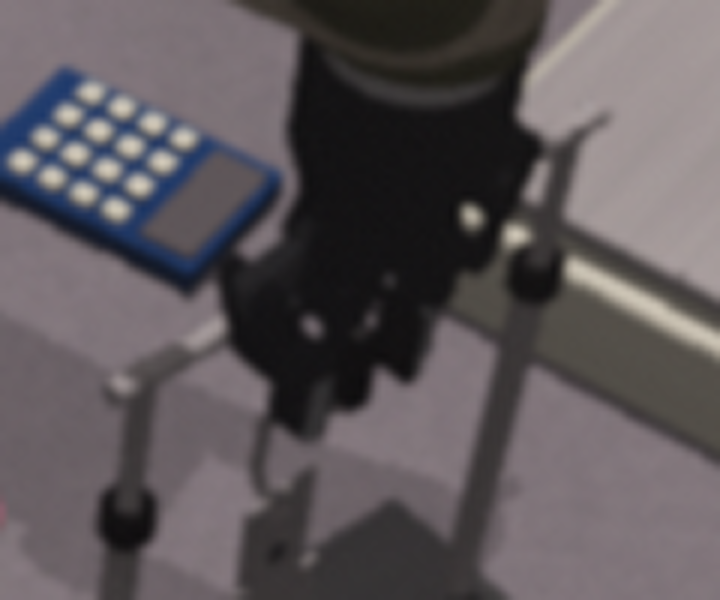

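Call:
carry_out --targets '[[[0.5, 0, 0, 2, 0, 0, 0], [0.5, 0, 0, 6, 0, 0, 0], [0.5, 0, 0, 12, 0, 0, 0], [0.5, 0, 0, 20, 0, 0, 0], [0.5, 0, 0, 30, 0, 0, 0], [0.5, 0, 0, 42, 0, 0, 0], [0.5, 0, 0, 55, 0, 0, 0], [0.5, 0, 0, 70, 0, 0, 0], [0.5, 0, 0, 85, 0, 0, 0], [0.5, 0, 0, 100, 0, 0, 0], [0.5, 0, 0, 112, 0, 0, 0], [0.5, 0, 0, 120, 0, 0, 0], [0.5, 0, 0, 120, 0, 0, 0], [0.5, 0, 0, 120, 0, 0, 0], [0.5, 0, 0, 120, 0, 0, 0]]]'

```text
time_s: 29.05
position: [0.596, 0.1993, 0.3674]
tool_rot: [[-0.971, -0.001, -0.237], [0.237, -0.0, -0.971], [0.001, -1.0, 0.001]]
ft_force: [-0.7, -0.1, -0.3]
grip_width: 0.0428
```

```bash
python3 - <<'E'
from h import *
w,o=snap("k3.png",(160,120,480,480),2)
s=get_image("scene");crop(s,"k3s.png",350,120,470,220,6)
import time
s2=get_image("scene"); print(np.abs(s2["img"].astype(int)-s["img"])[120:240,340:460].mean())
E
```

```text
[596.  199.3 367.3] F [ 0.16 -0.42 -0.92] T [-0.068 -0.049 -0.012] qv 0.16 yaw -13.72 w 0.0427
0.4871759259259259
```

View pics/k3.png

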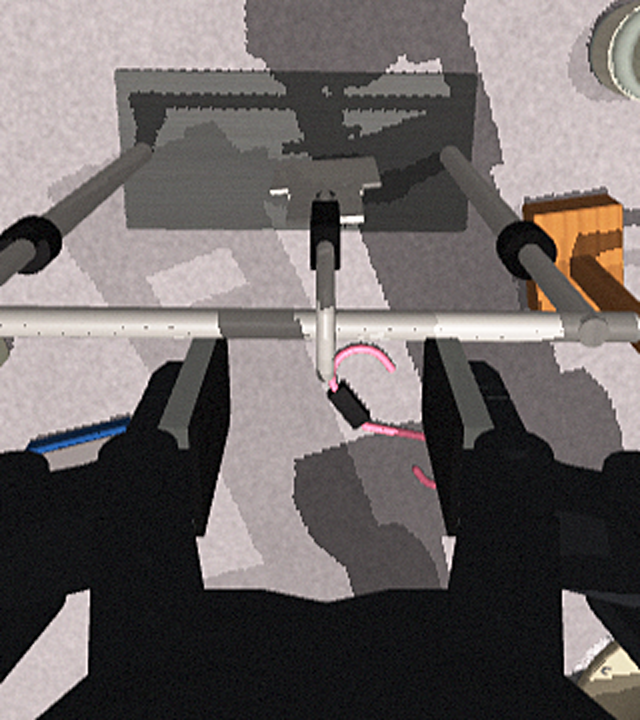

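View pics/k3s.png

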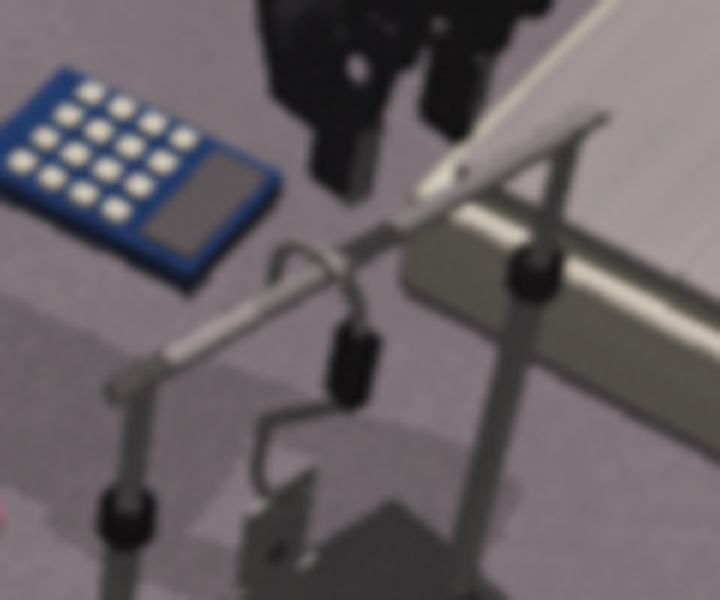

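The hook hangs upright on the bar with the slice in its lower bend and the gripper is clear. I'll wait briefly, check for stillness, and hand in.

Call:
carry_out --targets '[[[0.5, 0, 0, 5, 0, 0, 0], [0.5, 0, 0, 15, 0, 0, 0], [0.5, 0, 0, 25, 0, 0, 0], [0.5, 0, 0, 30, 0, 0, 0], [0.5, 0, 0, 30, 0, 0, 0], [0.5, 0, 0, 30, 0, 0, 0], [0.5, 0, 0, 30, 0, 0, 0], [0.5, 0, 0, 30, 0, 0, 0], [0.5, 0, 0, 30, 0, 0, 0], [0.5, 0, 0, 30, 0, 0, 0], [0.5, 0, 0, 30, 0, 0, 0], [0.5, 0, 0, 30, 0, 0, 0], [0.5, 0, 0, 30, 0, 0, 0], [0.5, 0, 0, 30, 0, 0, 0]]]'

```text
time_s: 30.37
position: [0.5961, 0.1993, 0.3982]
tool_rot: [[-0.971, 0.0, -0.237], [0.237, 0.0, -0.971], [-0.0, -1.0, -0.0]]
ft_force: [0.1, -0.1, 0.7]
grip_width: 0.0429
```

```bash
python3 - <<'E'
from h import *
import pickle
a=get_image("scene")["img"].astype(int)
for i in range(4):
    b=get_image("scene"); d=np.abs(b["img"].astype(int)-a)[160:240,370:440]; print(d.mean().round(2),d.max())
s0,t0=pickle.load(open("g0.pkl","rb"))
crop(b,"z.png",0,0,640,480,1.25)
print(env.observe()["time_s"]); print(env.close_job())
E
```

```text
0.49 3
0.47 3
0.47 3
0.48 3
30.6167
the job is handed in; nothing more can be done
None
```

View pics/z.png

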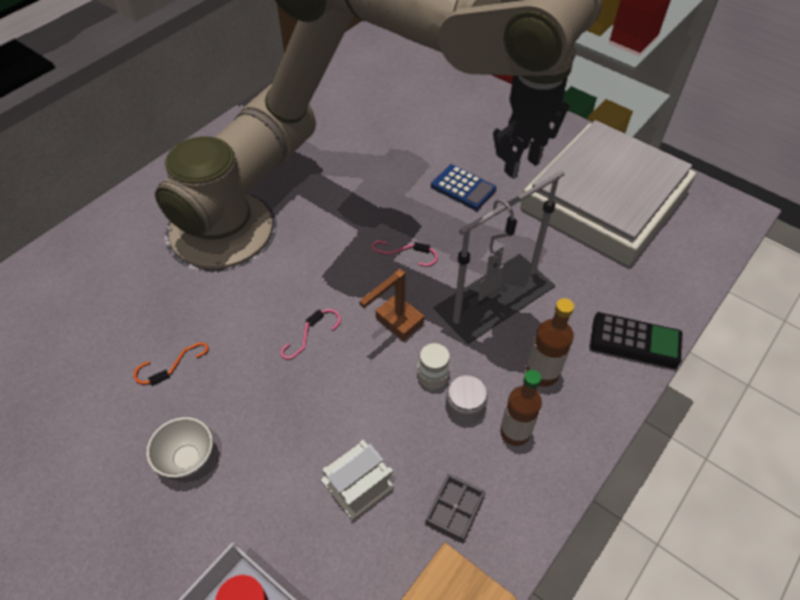

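The slice now hangs from the steel S-hook on the rail bar, and I handed the job in at about 30.6 s; no verdict is reported.

I took the hook off its peg, pushed its tip up through the tab hole with no contact force I could feel, and drew the slice about 54 mm out of the rest. I then swung it up clear and passed the hook over the bar from the far side. I lowered it in half-millimetre steps until the wrist force changed by about 4–5 N, with the bar centre at roughly 276 mm. Only then did I open the fingers and rise.

- **Last checks:** the final pictures show the hook upright between the posts, the slice hanging in its lower bend clear of the stand, and the gripper well above. Successive frames differ only by camera noise, so both look still.
- **Other goods:** by eye in the last picture they and the look-alike hooks are where they were; I did not measure their positions.
- **Disagreement:** the first scene-camera estimate put the bar at about 271 mm, below its stated range. The wrist views gave 274–277 mm, and the contact height fitted them.

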